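# Lock the polisher bracket onto its stud with the sprung-loop hitch pin

## Task

The polisher's bracket sits over the square steel stud of its dock and has to be locked on. Push the hitch pin with the orange-knobbed loop through the stud's cross hole (the stud is clamped a little higher or lower each time, so feel for it), going in from the robot's right-hand side, until its shoulder is up against the stud with the loop still folded back. Then swing the sprung loop up over the top of the stud and down its far side until it has snapped behind the stud and lies fully down along the pin, and let go. Leave the other things on the bench where they are.

Things in the scene. Friction and masses are not known exactly. Their poses are not given: they have to be found in the camera images.
- dock: Fixed dark steel plate, 15 mm thick, with an upright stud and a black polisher. Origin: bench top, on the stud's centre line; z up, x = direction in which the pin is pushed, roughly to the robot's left. Stud: square steel bar, faces at x, y = +-15 mm. Polisher: 270 mm long, parallel to x, axis at y = -140 mm, from y = -94 mm outward, 105 mm high
- bracket_eye (a point): centre of the polisher bracket's eye round the stud, on the stud's centre line, 58 mm above the bench; eye 56 mm across, bracket 6 mm thick. Axes as the dock's. The stud above it is clamped at a height that differs each time and is not reported: its top lies 142 to 156 mm above the bench, to be found by touch or sight. It bears 60 N without moving
- stud_axis (a point): point on the stud's centre line at the middle height of its cross hole's range, 100 mm above the bench; the hole's true centre lies up to 7 mm above or below, always 49 mm under the stud's top. The hole is square, 13.6 x 13.6 mm, sides level and upright, right through along dock x. The top is a half-round dome of 15 mm radius, its axis along dock y, 15 mm under the top
- pin_grip (a point): centre of the hitch pin's aluminium grip block, 50 mm along the pin, 20 mm wide, 24 mm high. The pin lies on it, level, its axis 12 mm above the bench, and weighs about 150 g. x along the pin towards the tip, z up, y across. Only the front 30 mm of the block are free for fingers: the loop's hinge axle, 54 mm wide across y, crosses it 19 mm behind this point
- pin_shoulder (a point): centre of the block's front face, 25 mm ahead of pin_grip, where the square 12 x 12 mm steel shank begins, sides level and upright; with the pin home it lies against the stud's face at dock x = -15 mm; axes as pin_grip
- pin_tip (a point): nose of the shank, 46 mm ahead of the shoulder; the last 8 mm taper to a round nose of 7 mm diameter; axes as pin_grip
- loop_hinge (a point): point on the pin's axis about which the loop turns, 44 mm behind the shoulder; the hinge axis is the pin's y. The loop: two 6 mm round arms 48 mm apart (the stud passes between them), an end bar and a pull knob. It is sprung lengthwise: stretches up to 14 mm at 400 N/m
- loop_bar (a point): middle of the loop's end bar (8 mm round, 48 mm long across the pin), 79 mm from the hinge when not stretched. With the pin home the loop must stretch by about 8 mm (3 N) for the bar to clear the stud's dome; beyond it, it snaps back behind the stud
- loop_tab (a point): centre of the orange pull knob outside the end bar, in line with the loop, on a short neck: a round barrel 20 mm in diameter and 16 mm wide, its axis across (along the pin's y); 103 mm from the hinge, 24 mm beyond the bar. It can be pinched across its 16 mm width, on its flat round ends, and turns between the fingers as the loop swings
- loop (a joint): swing of the loop, rad. 0 = fully down: pointing along the pin to its tip, 0.152 rad above the pin's axis (bar 12 mm above it). Grows as it is raised: 1.42 straight up, 2.8 folded right back. Starts folded back; stays where left (friction 0.025 N m). With the pin home the bar meets the dome at about 0.6 on its way down and is past it below 0.16
- pad_case: blue square pad case, 144 x 144 x 59 mm, bystander; origin under its centre
- wheel_brush: steel wheel brush with a rubber handle, 175 mm long, 46 mm high, bystander; origin on the bench under its middle
- pick: orange plastic detailing pick, 177 mm long, 12 mm high, bystander; origin on the bench near its middle
- plain_pin: dark plain round pin, 90 mm long, no loop, not to be used; bystander; origin on the bench under its shoulder
- spray: amber bottle with black cap, 68 mm diameter, 180 mm high, bystander; origin under its centre
- wax: black jar with steel lid, 80 mm diameter, 55 mm high, bystander; origin under its centre
There are look-alikes about, which are no part of the job. What is shaped like the part that bears pin_grip but pink or red is not meant.

How it is judged:
By the outcome, as a careful person would: the job done as asked, in the order asked, and still so for the second after the job is handed in, with the robot touching nothing.
It also fails if it takes over 72 s, if anything falls off the work surface, if the arm or the gripper's body presses on something with over 40 N, if the wrist force passes 120 N, or if a joint passes its speed limit or range.

## Robot

A 7-joint arm with a two-finger parallel gripper is mounted at the origin on the work surface. World frame = base frame: x ahead of the robot, y to its left, z up, the work surface at z = 0. Lengths are in m, angles in rad, forces in N, time in s.
With the tool pointing down it reaches from about 0.425 to 0.875 m from the base axis. Payload 4.7 kg.
Tool frame: the origin (TCP) lies midway between the tips of the shut fingers; the grasp point (between the pads) lies 19 mm behind it; z points along the fingers, y is the direction in which the jaws open and shut (so a half turn about z gives the same grasp; the last joint's range is limited). The gripper opens to 87 mm and grips with 3 to 60 N. Pads are 19 mm wide; open, the fingers measure 117 mm over their backs; the gripper's body (75 mm by 190 mm) begins 51 mm behind the grasp point.
Start: joints at [1.184, 0.321, -0.07, 1.45, 0.023, 1.371, -0.057], TCP at [0.254, -0.599, 0.223] pointing down, gripper open.
Joint ranges: [-2.86, 2.86], [-0.3, 2.09], [-1.38, 1.24], [0.06, 2.45], [-1.56, 4.7], [0.09, 2.05], [-2.69, 2.69]. Speed limits (rad/s): [2.57, 2.57, 3.14, 3.14, 3.14, 3.14, 3.14].

## Interface

Orientations are given as a rotation vector (axis times angle).
In Python, from bench import * gives the robot as it stands. The module is installed in compiled form; this text tells all that it offers.
- The arm moves only by the tool play_rows, never from a script. Its argument "series" is one flat list of numbers, 7 for each row, row after row: the opening in per cent of the stroke, from 0 (shut) to 100 (fully open), then the shift along the tool's x, y, z in m, then the turn, a rotation vector about the tool's x, y, z in degrees. In form: [fingers, tx, ty, tz, rx, ry, rz, fingers, tx, ty, tz, rx, ry, rz, ...]. A call has 1 to 10 rows; each row is the pose to reach, as a shift and turn from the pose commanded when the call began, along the tool's axes at that moment; what a row does not reach only later rows make up. A row lasts 1/12 s, in which the tool goes at most 41.7 mm and 7.16 degrees, less where a joint would pass 70% of its speed; a pose out of reach is approached as far as the arm can. A call with a gripper value outside its range is refused whole. The fingers move at their own pace and stop on an object; "force" is the grip in N (left out, the last holds). Time passes only in rows, so rows that repeat a pose let the fingers close. It gives the time, the measured TCP pose, the force and the opening at its end, in the units of the state.
- get_state(): the state, without advancing time (a new reading comes with each control period).
- get_image(name): name is "scene" or "top" or "wrist"; returns a dict with "frame" (384x512x3 uint8, red, green, blue), "fx", "fy", "cx", "cy" (pixels), "R" (3x3) and "t" (3): a world point X has camera coordinates R X + t. Camera axes: x right, y down, z forward; pixel columns grow to the right and rows downward; lengths in m; the calibration is good to about 2 mm. The wrist camera is an equidistant fisheye: a pixel r from the principal point sees the ray r / f radians off the axis. A picture is of the moment at which its call begins. There is no depth.
- close_job(): hands the job in, once; it reports no verdict.
The state is a dict: "time": time; "joint_positions": joint angles; "qd": joint speeds; "joint_torque": joint torques, N m; "position": TCP position; "tool_rot": TCP orientation; "ft_force": force on the tool from outside, world axes, zero at the start; "torque": the same for the moment, N m; "grip_width": opening from 0.0 (shut) to 1.0 (fully open).
Only numpy, scipy, OpenCV 4.12 (cv2) and the standard library are available. Lean on these libraries where they do the work, as an engineer would, in place of code of your own. Each camera call takes 0.05 s, during which the arm holds its last target.

## Working session

There is one attempt and no reset: what is moved stays moved. The work goes in short steps, Python scripts to look and compute and a tool call to move; the robot and the scene stay as the last step left them, time stands still between calls to the robot, and variables do not carry over. Pictures are saved under pics/ and viewed, and the job is handed in when it is done.

Besides the shell and the picture viewer there is one more tool, called after "Emit:" as name(argument=value, ...) on one line, values as JSON. play_rows: Moves the arm, as the interface text tells. Its arguments: {"type":"object","properties":{"series":{"type":"array"},"force":{"type":"number"}},"required":["series"]}

```bash
mkdir -p pics; python3 - <<'E'
from bench import *
import cv2
s=get_state(); print({k:(np.round(v,3) if 0 else v) for k,v in s.items()} if 0 else s)
for n in ("scene","top","wrist"):
    d=get_image(n); cv2.imwrite(f"pics/{n}0.png",cv2.resize(d["frame"][:,:,::-1],None,fx=1.5,fy=1.5,interpolation=cv2.INTER_CUBIC))
    print(n,d["fx"],d["fy"],d["cx"],d["cy"],d["R"],d["t"])
E
```

```text
{'time': 0.0, 'joint_positions': array([ 1.18412603,  0.32181938, -0.07010123,  1.45166377,  0.02262209,
        1.37078417, -0.05693414]), 'qd': array([-7.48702222e-04, -2.20121389e-05, -7.71822640e-04, -1.70061308e-03,
       -1.39892184e-03,  3.01436892e-04,  6.35696777e-04]), 'joint_torque': array([-1.34168960e-03, -4.91291285e+01, -4.04707426e-01, -3.12528706e+01,
       -6.38995506e-02,  4.36739030e-02,  1.82643525e-04]), 'position': array([ 0.25332695, -0.59801159,  0.22146962]), 'tool_rot': array([-3.07693713e+00, -6.24985934e-01,  7.63617936e-04]), 'ft_force': array([ 0.74301055, -0.97111432, -0.62443659]), 'torque': array([-0.01503622, -0.01305013,  0.01633834]), 'grip_width': 0.9959683550482207}
scene 452.69497625004306 452.69497625004306 260.8722875192652 193.5402365113778 [[ 0.08182654  0.99663095 -0.00558264]
 [ 0.76064903 -0.0660691  -0.64579248]
 [-0.64398561  0.04859653 -0.76349257]] [-0.0529618  -0.36554143  1.73543268]
top 456.4536253824596 456.4536253824596 259.0346729604939 192.85538109305938 [[ 0.02422709 -0.99970515 -0.00163353]
 [-0.9939421  -0.02391214 -0.1072721 ]
 [ 0.10720141  0.00422252 -0.99422836]] [0.02106188 0.59493441 1.43357989]
wrist 297.3186396354542 297.3186396354542 254.72035866863115 193.00026277063557 [[ 0.38979296 -0.92090039 -0.00197931]
 [-0.88058624 -0.3733563   0.29184405]
 [-0.26949829 -0.1120158  -0.95646387]] [-0.64921776 -0.03540386  0.39207036]
```

View pics/scene0.png

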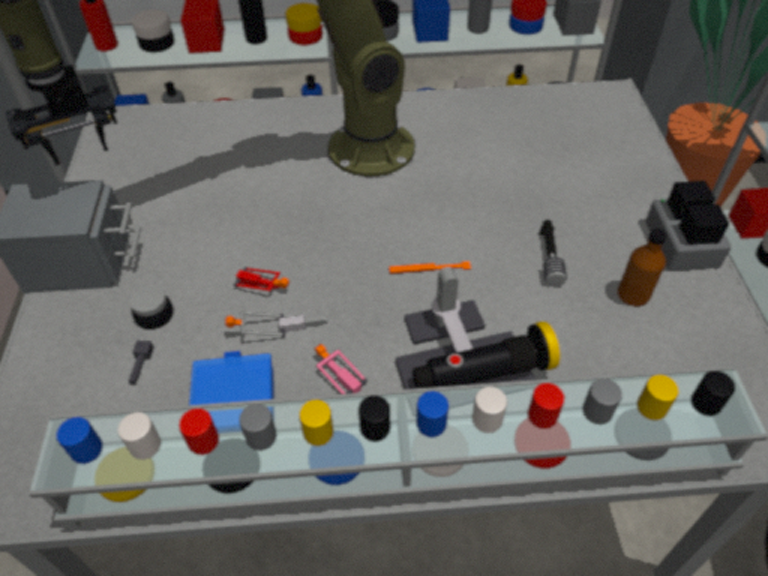

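View pics/top0.png

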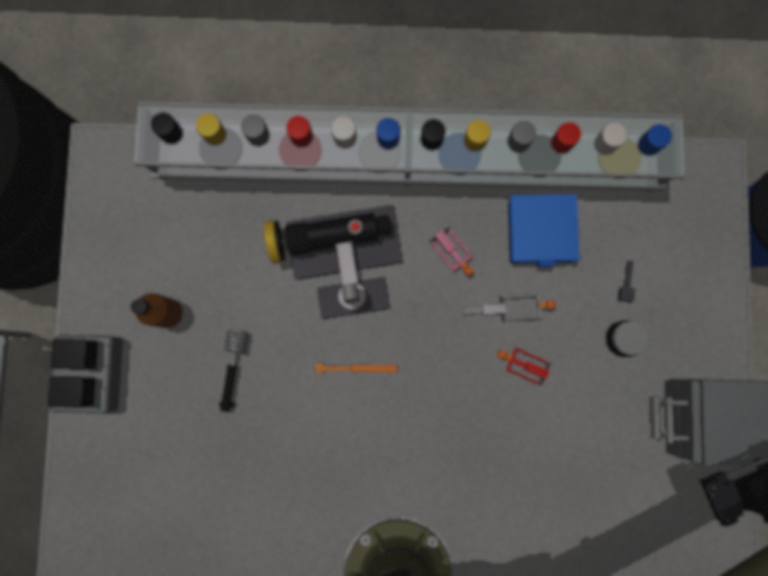

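View pics/wrist0.png

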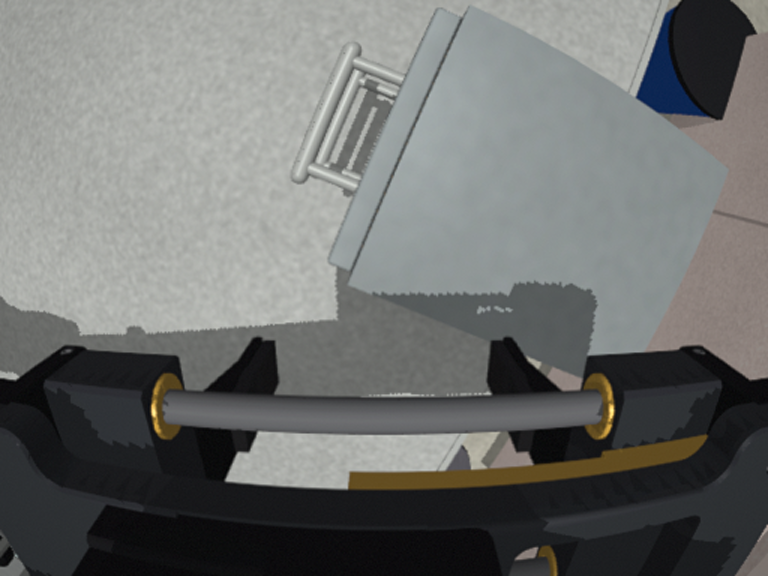

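```bash
cat > h.py <<'E'
from bench import *
import cv2, numpy as np
from scipy.spatial.transform import Rotation as Ro
def ray(d,u,v,fish=False):
    x=np.array([(u-d["cx"])/d["fx"],(v-d["cy"])/d["fy"],1.0])
    if fish:
        r=np.hypot(x[0],x[1]); s=np.sinc(r/np.pi); x=np.array([x[0]*s,x[1]*s,np.cos(r)])
    R=np.array(d["R"]); return -R.T@np.array(d["t"]), R.T@x
def plane(d,u,v,z,fish=False):
    o,r=ray(d,u,v,fish); return o+r*(z-o[2])/r[2]
def proj(d,X,fish=False):
    c=np.array(d["R"])@np.array(X)+np.array(d["t"])
    if fish:
        n=np.hypot(c[0],c[1]); th=np.arctan2(n,c[2]); return d["cx"]+d["fx"]*th*c[0]/n, d["cy"]+d["fy"]*th*c[1]/n
    return d["cx"]+d["fx"]*c[0]/c[2], d["cy"]+d["fy"]*c[1]/c[2]
def tri(a,b):
    A=[];B=[]
    for o,r in (a,b):
        r=r/np.linalg.norm(r);P=np.eye(3)-np.outer(r,r);A.append(P);B.append(P@o)
    X=np.linalg.lstsq(np.vstack(A),np.hstack(B),rcond=None)[0]
    return X,[np.linalg.norm(P@(X)-b) for P,b in zip(A,B)]
def crop(d,name,u0,v0,u1,v1,s):
    cv2.imwrite(name,cv2.resize(d["frame"][v0:v1,u0:u1,::-1],None,fx=s,fy=s,interpolation=cv2.INTER_CUBIC))
E
python3 - <<'E'
from h import *
t=get_image("top"); s=get_image("scene")
np.save("t.npy",t,allow_pickle=True);np.save("s.npy",s,allow_pickle=True)
crop(t,"pics/t1.png",180,130,380,260,4)
crop(s,"pics/s1.png",140,165,340,265,4)
for n,d in(("t",t),("s",s)):
    hsv=cv2.cvtColor(d["frame"],cv2.COLOR_RGB2HSV)
    m=cv2.inRange(hsv,(5,170,120),(16,255,255))
    nn,l,st,c=cv2.connectedComponentsWithStats(m)
    for i in range(1,nn):
        if st[i,4]>8: print(n,st[i],c[i],plane(d,*c[i],0.014))
E
```

```text
t [309 176   6   7  20] [311.2 179.2] [ 0.64505427 -0.13345541  0.014     ]
t [362 201   7   4  19] [365.89473684 202.63157895] [ 0.57266015 -0.31159877  0.014     ]
t [333 235   9   6  26] [336.76923077 237.07692308] [ 0.45920702 -0.21789661  0.014     ]
t [212 244   4   3   9] [213.33333333 245.11111111] [0.42392687 0.17812765 0.014     ]
t [234 244  30   3  61] [248.55737705 245.40983607] [0.42571612 0.06501234 0.014     ]
s [446  70  51  28 796] [467.48869347  84.30527638] [0.0084016  0.85902805 0.014     ]
s [496  93  10   8  50] [499.74  97.14] [0.09660415 0.94994111 0.014     ]
s [260 174  54   8 185] [282.71351351 177.8972973 ] [0.43422879 0.08773202 0.014     ]
s [181 185  11   6  49] [186.42857143 187.71428571] [ 0.44934482 -0.21875788  0.014     ]
s [151 211  10   7  45] [154.6 214. ] [ 0.54608138 -0.31147588  0.014     ]
s [211 230   8   9  43] [214.18604651 233.8372093 ] [ 0.63406902 -0.13438402  0.014     ]
```

View pics/t1.png

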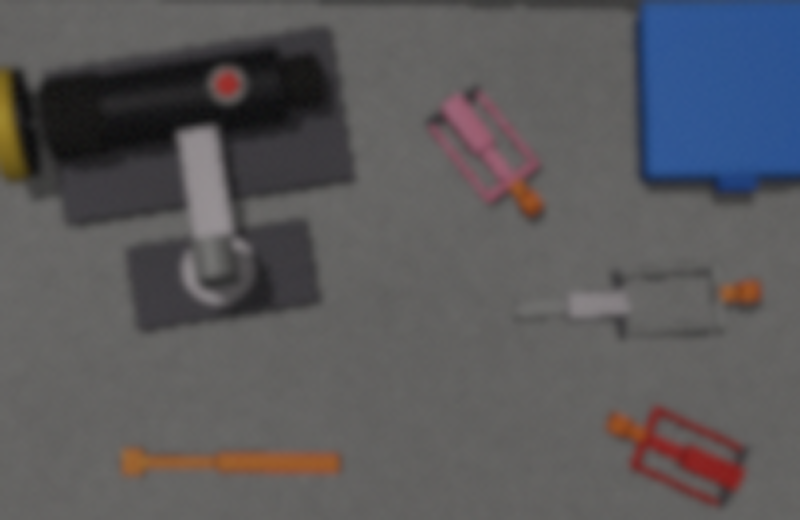

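View pics/s1.png

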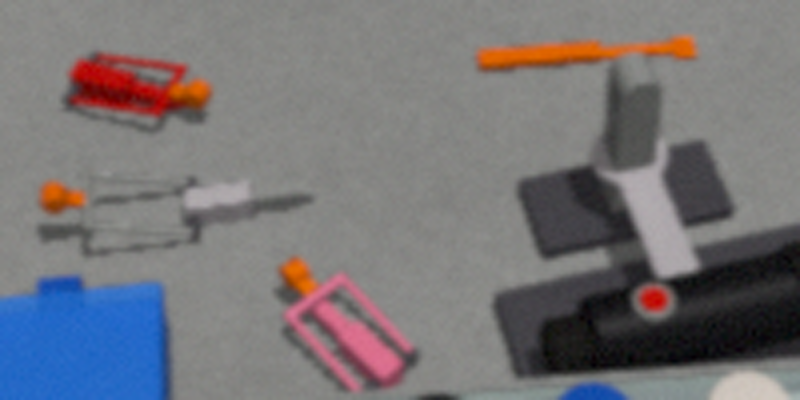

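```bash
python3 - <<'E'
from h import *
t=np.load("t.npy",allow_pickle=True).item();s=np.load("s.npy",allow_pickle=True).item()
T=lambda u,v,z: plane(t,180+u/4-.4,130+v/4-.4,z)
S=lambda u,v,z: plane(s,140+u/4-.4,165+v/4-.4,z)
print("knob",T(741,292,.031),S(55,197,.031))
print("knob tri",tri(ray(t,365.2,202.8),ray(s,153.5,213.9)))
print("block ends",T(569,305,.024),T(629,304,.024)); print("tip",T(516,314,.012),S(312,199,.012))
print("blk S",S(184,200,.018),S(250,196,.018))
print("hinge axle ends",T(615,276,.012),T(622,336,.012))
print("dock plate",[T(*p,.015) for p in((128,245),(304,220),(321,302),(142,331))])
print("dock plate S",[S(*p,.015) for p in((520,182),(703,141),(733,212),(546,256))])
print("big plate",[T(*p,.015) for p in((330,27),(353,182),(70,225))])
print("eye",T(218,270,.061))
E
```

```text
knob [ 0.57111935 -0.30432551  0.031     ] [ 0.55870681 -0.31115235  0.031     ]
knob tri (array([ 0.56942633, -0.30508531,  0.04367665]), [np.float64(0.0024845589218887875), np.float64(0.002484558921888825)])
block ends [ 0.55793311 -0.16764305  0.024     ] [ 0.55990274 -0.21587931  0.024     ]
tip [ 0.55057092 -0.12638123  0.012     ] [ 0.56213576 -0.12321903  0.012     ]
blk S [ 0.55951943 -0.21805655  0.018     ] [ 0.55998218 -0.16896665  0.018     ]
hinge axle ends [ 0.58344857 -0.20638369  0.012     ] [ 0.53479028 -0.21237776  0.012     ]
dock plate [array([0.59893375, 0.18978724, 0.015     ]), array([0.62283595, 0.04731978, 0.015     ]), array([0.55627297, 0.03188284, 0.015     ]), array([0.52927857, 0.17599476, 0.015     ])]
dock plate S [array([0.56179589, 0.03348222, 0.015     ]), array([0.5341232 , 0.17704388, 0.015     ]), array([0.60359761, 0.18835284, 0.015     ]), array([0.63162911, 0.04589972, 0.015     ])]
big plate [array([0.78338675, 0.02993347, 0.015     ]), array([0.65501516, 0.00815392, 0.015     ]), array([0.61416424, 0.23755057, 0.015     ])]
eye [0.57582326 0.11334349 0.061     ]
```

```bash
cat >> h.py <<'E'
def go(p,yaw,cmdp=None,cmdR=None):
    """print tool-frame shift and turn (deg) from measured pose to TCP p, tool down, tool x at yaw deg"""
    s=get_state(); R=Ro.from_rotvec(s["tool_rot"]).as_matrix()
    c,q=np.cos(np.radians(yaw)),np.sin(np.radians(yaw))
    D=np.array([[c,q,0],[q,-c,0],[0,0,-1.]])
    print("shift",np.round(R.T@(np.array(p)-s["position"]),4),"turn",np.round(np.degrees(Ro.from_matrix(R.T@D).as_rotvec()),2))
def st():
    s=get_state(); R=Ro.from_rotvec(s["tool_rot"]).as_matrix()
    print("t",round(s["time"],2),"p",np.round(s["position"],4),"x",np.round(R[:,0],4),"yaw",round(np.degrees(np.arctan2(R[1,0],R[0,0])),2),"z",np.round(R[:,2],4),"F",np.round(s["ft_force"],2),"M",np.round(s["torque"],2),"g",round(s["grip_width"],3))
E
python3 - <<'E'
from h import *
st(); d=get_image("wrist"); s=get_state(); R=Ro.from_rotvec(s["tool_rot"]).as_matrix()
o,_=ray(d,0,0); print("cam in tool",R.T@(o-s["position"]), R.T@np.array(d["R"]).T)
go([.558,-.17,.2],95)
E
```

```text
t 0.25 p [ 0.2535 -0.5983  0.222 ] x [ 0.9207  0.3902 -0.    ] yaw 22.96 z [-4.e-04  8.e-04 -1.e+00] F [-0.33 -0.47  0.92] M [-0.    0.05  0.01] g 1.0
cam in tool [ 0.08034188  0.00019052 -0.16234197] [[-3.78332471e-04 -9.56486538e-01 -2.91776216e-01]
 [ 9.99999799e-01 -2.13504715e-04 -5.96751894e-04]
 [ 5.08489556e-04 -2.91776383e-01  9.56486426e-01]]
shift [ 0.4475 -0.2756  0.0223] turn [-3.000e-02 -2.000e-02 -7.204e+01]
```

Emit:
play_rows(series=[100,0.4475,-0.2756,0.022,0,0,-72,100,0.4475,-0.2756,0.022,0,0,-72,100,0.4475,-0.2756,0.022,0,0,-72,100,0.4475,-0.2756,0.022,0,0,-72,100,0.4475,-0.2756,0.022,0,0,-72,100,0.4475,-0.2756,0.022,0,0,-72,100,0.4475,-0.2756,0.022,0,0,-72,100,0.4475,-0.2756,0.022,0,0,-72,100,0.4475,-0.2756,0.022,0,0,-72,100,0.4475,-0.2756,0.022,0,0,-72])

```text
time: 1.13
position: [0.4956, -0.2575, 0.2054]
tool_rot: [2.123, 2.314, -0.0]
ft_force: [0.7, -0.6, -0.1]
grip_width: 1.001
```

```bash
python3 - <<'E'
from h import *
st(); go([.558,-.17,.2],95)
E
```

```text
t 1.13 p [ 0.4956 -0.2575  0.2054] x [-8.580e-02  9.963e-01 -8.000e-04] yaw 94.92 z [ 4.e-04 -8.e-04 -1.e+00] F [ 0.71 -0.56 -0.1 ] M [-0.04 -0.13  0.01] g 1.001
shift [0.0818 0.0697 0.0053] turn [ 0.02  0.05 -0.08]
```

Emit:
play_rows(series=[100,0.08,0.068,0.005,0,0,0,100,0.08,0.068,0.005,0,0,0,100,0.08,0.068,0.005,0,0,0,100,0.08,0.068,0.005,0,0,0,100,0.08,0.068,0.005,0,0,0])

```text
time: 1.55
position: [0.5567, -0.1723, 0.1999]
tool_rot: [-2.126, -2.312, 0.0]
ft_force: [0.1, -0.8, -0.5]
grip_width: 0.998
```

```bash
python3 - <<'E'
from h import *
d=get_image("wrist"); st(); np.save("w1.npy",d,allow_pickle=True)
crop(d,"pics/w1.png",0,0,512,384,1.5)
E
```

```text
t 1.6 p [ 0.5559 -0.1744  0.1999] x [-8.030e-02  9.968e-01 -7.000e-04] yaw 94.61 z [-7.e-04 -7.e-04 -1.e+00] F [ 0.06 -0.1   0.34] M [-0.04 -0.07  0.  ] g 1.0
```

View pics/w1.png

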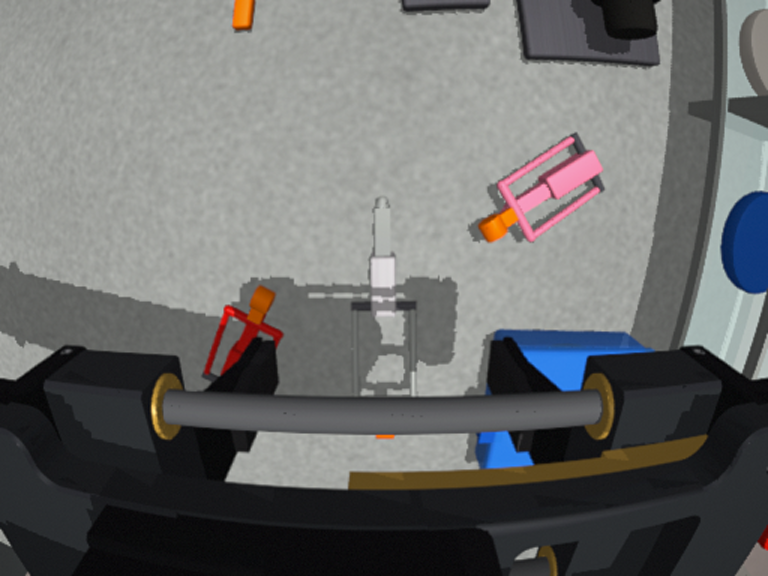

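```bash
python3 - <<'E'
from h import *
d=np.load("w1.npy",allow_pickle=True).item()
crop(d,"pics/w2.png",220,120,292,294,4)
P=lambda u,v,z: plane(d,u/1.5-.17,v/1.5-.17,z,True)
for n,a in dict(tip=(381.5,198,.012),fl=(371,257,.024),fr=(395,257,.024),axl=(352,304,.015),axr=(416,303,.015)).items(): print(n,P(*a))
E
```

```text
tip [ 0.55190997 -0.12397942  0.012     ]
fl [ 0.54752859 -0.16937256  0.024     ]
fr [ 0.56612174 -0.16781338  0.024     ]
axl [ 0.53485807 -0.21219697  0.015     ]
axr [ 0.58731615 -0.20692684  0.015     ]
```

View pics/w2.png

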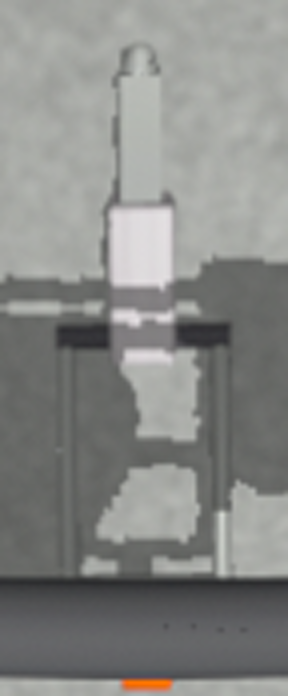

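```bash
python3 - <<'E'
from h import *
d=np.load("w1.npy",allow_pickle=True).item()
P=lambda u,v,z: plane(d,220+u/4-.4,120+v/4-.4,z,True)
pts=dict(tip=P(140,43,.012),sh=P(140,130,.018),f=P(141.5,206,.024),fl=P(109,206,.024),fr=P(174,206,.024),axl=P(57,335,.018),axr=P(230,335,.018),back=P(142,362,.024))
for k,v in pts.items(): print(k,np.round(v,4))
ax=(pts["axl"]+pts["axr"])/2
for a in("tip","f"):
    q=pts[a]-ax; print(a,np.hypot(*q[:2]),np.degrees(np.arctan2(q[1],q[0])))
q=pts["tip"]-pts["f"];print(np.hypot(*q[:2]),np.degrees(np.arctan2(q[1],q[0])))
q=pts["axr"]-pts["axl"];print(np.hypot(*q[:2]),np.degrees(np.arctan2(q[1],q[0]))+90)
E
```

```text
tip [ 0.5523 -0.1222  0.012 ]
sh [ 0.5544 -0.1472  0.018 ]
f [ 0.5566 -0.1685  0.024 ]
fl [ 0.5472 -0.1693  0.024 ]
fr [ 0.566  -0.1677  0.024 ]
axl [ 0.5343 -0.2123  0.018 ]
axr [ 0.5871 -0.2079  0.018 ]
back [ 0.5608 -0.2167  0.024 ]
tip 0.08833713194606074 95.47165347678403
f 0.04177902001090431 95.62889935224266
0.046558410465020766 95.33054949781393
0.05304710812086865 94.7932015035166
```

```bash
python3 - <<'E'
from h import *
st(); go([.5581,-.1844,.05],95.3); go([.5581,-.1844,.004],95.3)
E
```

```text
t 1.6 p [ 0.5559 -0.1744  0.1999] x [-8.030e-02  9.968e-01 -7.000e-04] yaw 94.61 z [-7.e-04 -7.e-04 -1.e+00] F [ 0.06 -0.1   0.34] M [-0.04 -0.07  0.  ] g 1.0
shift [-0.01    0.0015  0.1499] turn [-0.05  0.04 -0.69]
shift [-0.01    0.0015  0.1959] turn [-0.05  0.04 -0.69]
```

Emit:
play_rows(series=[60,-0.01,0.0015,0.04,0,0,-0.7,60,-0.01,0.0015,0.08,0,0,-0.7,60,-0.01,0.0015,0.12,0,0,-0.7,60,-0.01,0.0015,0.145,0,0,-0.7,60,-0.01,0.0015,0.145,0,0,-0.7,60,-0.01,0.0015,0.145,0,0,-0.7,60,-0.01,0.0015,0.145,0,0,-0.7])

```text
time: 2.18
position: [0.5595, -0.1855, 0.0571]
tool_rot: [2.117, 2.317, 0.001]
ft_force: [0.7, 0.0, -0.3]
grip_width: 0.623
```

```bash
python3 - <<'E'
from h import *
st(); go([.5581,-.1844,.004],95.3)
d=get_image("wrist");crop(d,"pics/w3.png",100,120,412,330,2.5); st()
E
```

```text
t 2.18 p [ 0.5595 -0.1855  0.0571] x [-0.0903  0.9959 -0.0017] yaw 95.18 z [ 0.0026 -0.0015 -1.    ] F [ 0.72  0.01 -0.33] M [ 0.   -0.11  0.04] g 0.623
shift [ 0.0013 -0.0014  0.0531] turn [ 0.14  0.1  -0.12]
t 2.23 p [ 0.5601 -0.1853  0.0578] x [-0.0907  0.9959 -0.0023] yaw 95.2 z [ 0.004 -0.002 -1.   ] F [-0.15  0.33  0.71] M [-0.   -0.16  0.04] g 0.614
```

View pics/w3.png

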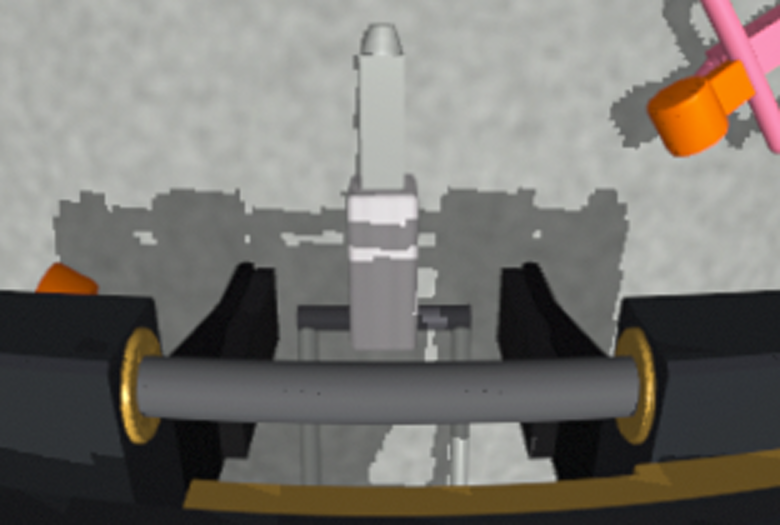

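Emit:
play_rows(series=[60,0.001,-0.0015,0.025,0.1,0.1,0,60,0.001,-0.0015,0.045,0.1,0.1,0,60,0.001,-0.0015,0.0515,0.1,0.1,0,60,0.001,-0.0015,0.0515,0.1,0.1,0,60,0.001,-0.0015,0.0515,0.1,0.1,0,60,0.001,-0.0015,0.0515,0.1,0.1,0])

```text
time: 2.73
position: [0.5585, -0.1835, 0.0056]
tool_rot: [2.116, 2.321, 0.002]
ft_force: [-0.5, -0.3, 0.2]
grip_width: 0.597
```

```bash
python3 - <<'E'
from h import *
st(); go([.5581,-.1844,.004],95.3)
E
```

```text
t 2.73 p [ 0.5585 -0.1835  0.0056] x [-9.200e-02  9.958e-01  2.000e-04] yaw 95.28 z [ 1.2e-03  3.0e-04 -1.0e+00] F [-0.5  -0.35  0.21] M [ 0.01 -0.12  0.01] g 0.597
shift [-0.0008 -0.0004  0.0016] turn [ 0.07 -0.01 -0.02]
```

Close and grip, then lift.

Emit:
play_rows(series=[0,-0.001,0,0.001,0,0,0,0,-0.001,0,0.001,0,0,0,0,-0.001,0,0.001,0,0,0,0,-0.001,0,0.001,0,0,0,0,-0.001,0,0.001,0,0,0,0,-0.001,0,0.001,0,0,0], force=50)

```text
time: 3.23
position: [0.5571, -0.184, 0.0027]
tool_rot: [-2.115, -2.32, 0.0]
ft_force: [0.9, -0.4, -0.4]
grip_width: 0.229
```

```bash
python3 - <<'E'
from h import *
st()
E
```

```text
t 3.23 p [ 0.5571 -0.184   0.0027] x [-0.0921  0.9958  0.0017] yaw 95.28 z [-0.0017  0.0015 -1.    ] F [ 0.92 -0.37 -0.44] M [-0.01 -0.14  0.03] g 0.229
```

Emit:
play_rows(series=[0,0,0,-0.02,0,0,0,0,0,0,-0.05,0,0,0,0,0,0,-0.09,0,0,0,0,0,0,-0.13,0,0,0,0,0,0,-0.17,0,0,0,0,0,0,-0.2,0,0,0,0,0,0,-0.2,0,0,0,0,0,0,-0.2,0,0,0])

```text
time: 3.9
position: [0.5584, -0.1845, 0.2045]
tool_rot: [2.116, 2.321, 0.002]
ft_force: [0.1, 0.4, -2.2]
grip_width: 0.225
```

```bash
python3 - <<'E'
from h import *
st(); go([.595,.017,.2],100.5)
E
```

```text
t 3.9 p [ 0.5584 -0.1845  0.2045] x [-9.220e-02  9.957e-01 -2.000e-04] yaw 95.29 z [ 1.5e-03 -1.0e-04 -1.0e+00] F [ 0.05  0.39 -2.22] M [ 0.11 -0.04  0.01] g 0.225
shift [0.1973 0.055  0.0046] turn [ 0.09  0.02 -5.21]
```

Emit:
play_rows(series=[0,0.04,0.011,0.001,0,0,-1,0,0.08,0.022,0.002,0,0,-2,0,0.12,0.033,0.003,0,0,-3,0,0.16,0.044,0.004,0,0,-4,0,0.18,0.05,0.004,0,0,-5.2,0,0.197,0.055,0.004,0,0,-5.2,0,0.197,0.055,0.004,0,0,-5.2,0,0.197,0.055,0.004,0,0,-5.2,0,0.197,0.055,0.004,0,0,-5.2])

```text
time: 4.65
position: [0.5931, 0.0153, 0.1972]
tool_rot: [-2.008, -2.411, 0.004]
ft_force: [-0.2, -0.1, -2.7]
grip_width: 0.227
```

```bash
python3 - <<'E'
from h import *
d=get_image("wrist"); st(); np.save("w4.npy",d,allow_pickle=True)
crop(d,"pics/w4.png",0,0,512,384,1.5)
crop(d,"pics/w4z.png",190,60,340,260,3)
E
```

```text
t 4.7 p [0.5933 0.0147 0.1975] x [-0.1795  0.9838  0.0012] yaw 100.34 z [-4.2e-03  5.0e-04 -1.0e+00] F [ 0.18  0.33 -0.79] M [ 0.02 -0.12 -0.04] g 0.223
```

View pics/w4.png

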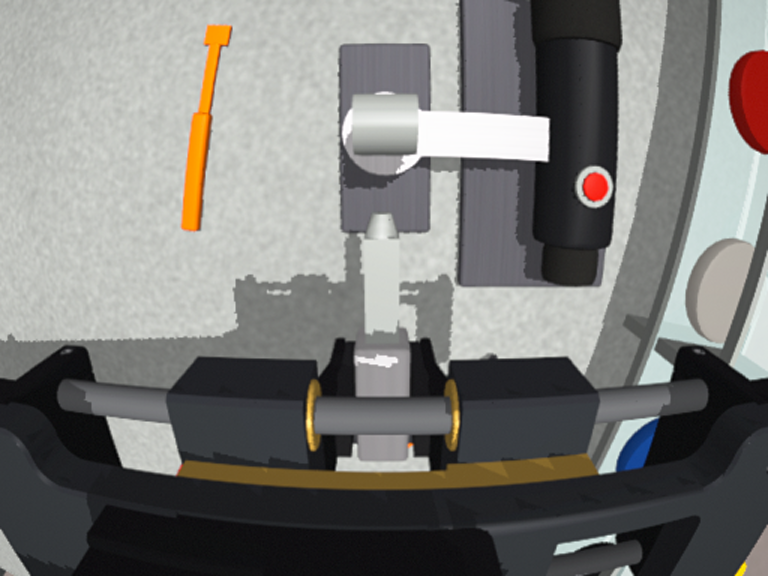

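View pics/w4z.png

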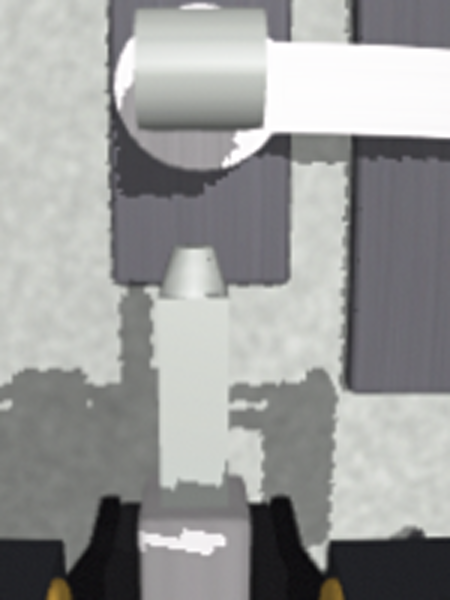

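```bash
python3 - <<'E'
from h import *
d=np.load("w4.npy",allow_pickle=True).item()
P=lambda u,v,z: plane(d,190+u/3-.33,60+v/3-.33,z,True)
Q=lambda u,v,z: plane(d,u/1.5-.17,v/1.5-.17,z,True)
yaw=lambda a,b: np.degrees(np.arctan2((b-a)[1],(b-a)[0]))
print("plate L",yaw(P(115,283,.015),P(109,10,.015)),"R",yaw(P(291,283,.015),P(290,10,.015)))
print("plate near",yaw(P(115,284,.015),P(290,284,.015))+90, np.linalg.norm(P(115,284,.015)-P(290,284,.015)))
print("bigplate",yaw(Q(459,285,.015),Q(457,20,.015)))
print("plate mid",(P(115,283,.015)+P(291,283,.015))/2, [Q(*p,.015) for p in((340,45),(430,45),(430,231),(341,231))])
for z in(.134,):
  a,b=P(136,130,z),P(265,127,z); print("near dome corners",a,b,np.linalg.norm(a-b),yaw(a,b)+90)
  a,b=P(135,11,z),P(266,11,z); print("far",a,b,np.linalg.norm(a-b),yaw(a,b)+90)
a,b=P(134,70,.149),P(266,70,.149);print("mid dome",(a+b)/2,np.linalg.norm(a-b))
print("shank",[P(*p,.206) for p in((194,250),(194,300),(195,480))])
s=get_state();print(proj(d,[0,0,0],True))
E
```

```text
plate L 101.08159226587148 R 101.22894593739849
plate near 100.47918823444958 0.06858146990236633
bigplate 101.67407192548883
plate mid [0.59101892 0.03858178 0.015     ] [array([0.52977299, 0.17672268, 0.015     ]), array([0.59721614, 0.18913984, 0.015     ]), array([0.62468031, 0.04501835, 0.015     ]), array([0.5561026 , 0.03234126, 0.015     ])]
near dome corners [0.56355633 0.09303931 0.134     ] [0.5950911  0.09963014 0.134     ] 0.032216155548868926 101.80500856152098
far [0.55792431 0.12291418 0.134     ] [0.58988891 0.12880446 0.134     ] 0.032502790945208304 100.44105307583538
mid dome [0.57672707 0.10980401 0.149     ] 0.030628210687500147
shank [array([0.58216144, 0.07455348, 0.206     ]), array([0.58375094, 0.06586831, 0.206     ]), array([0.5900132 , 0.03266155, 0.206     ])]
(np.float64(-50.81974926631477), np.float64(132.02343923846365))
```

Emit:
play_rows(series=[0,0.02,0.002,0,0,0,-0.6,0,0.046,0.002,0,0,0,-0.6,0,0.046,0.002,0.018,0,0,-0.6,0,0.046,0.002,0.033,0,0,-0.6,0,0.046,0.002,0.035,0,0,-0.6,0,0.046,0.002,0.035,0,0,-0.6,0,0.046,0.002,0.035,0,0,-0.6])

```text
time: 5.28
position: [0.5878, 0.0611, 0.1643]
tool_rot: [-1.998, -2.422, 0.0]
ft_force: [0.4, -0.6, -2.2]
grip_width: 0.226
```

```bash
cat >> h.py <<'E'
O=np.array([.5768,.1110,0]); e=np.array([np.cos(np.radians(101)),np.sin(np.radians(101)),0]); n=np.array([-e[1],e[0],0])
def dk():
    s=get_state(); q=s["position"]-O; f=s["ft_force"]
    st(); print("dock x,y,z mm",np.round(1000*np.array([q@e,q@n,q[2]]),1),"F dock",np.round([f@e,f@n,f[2]],1))
E
python3 - <<'E'
from h import *
dk()
d=get_image("wrist"); crop(d,"pics/w5.png",190,60,340,260,3); dk()
E
```

```text
t 5.28 p [0.5878 0.0611 0.1643] x [-0.19    0.9818  0.0015] yaw 100.95 z [-0.0017  0.0012 -1.    ] F [ 0.38 -0.56 -2.18] M [ 0.06 -0.07 -0.03] g 0.226
dock x,y,z mm [-51.1  -1.3 164.3] F dock [-0.6 -0.3 -2.2]
t 5.33 p [0.5881 0.0615 0.1647] x [-0.1904  0.9817  0.0015] yaw 100.98 z [-8.0e-04  1.3e-03 -1.0e+00] F [ 0.5   0.23 -0.42] M [ 0.07 -0.18 -0.08] g 0.225
dock x,y,z mm [-50.8  -1.7 164.7] F dock [ 0.1 -0.5 -0.4]
```

View pics/w5.png

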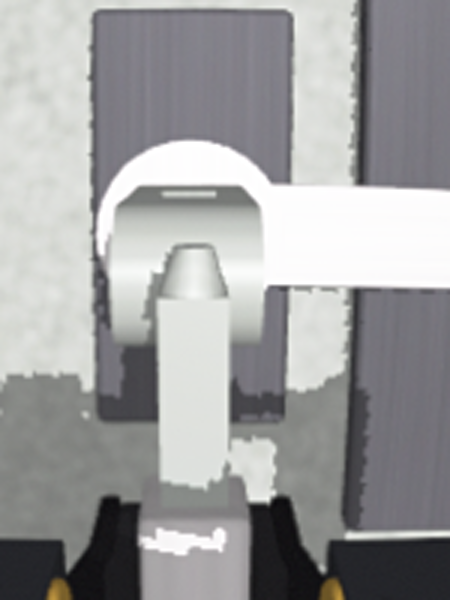

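Emit:
play_rows(series=[0,0.004,-0.0015,0.003,0,0,0,0,0.008,-0.0015,0.005,0,0,0,0,0.008,-0.0015,0.007,0,0,0,0,0.008,-0.0015,0.008,0,0,0,0,0.008,-0.0015,0.008,0,0,0])

```text
time: 5.75
position: [0.5843, 0.0702, 0.1557]
tool_rot: [-1.994, -2.424, 0.001]
ft_force: [1.1, -0.1, -1.0]
grip_width: 0.224
```

```bash
python3 - <<'E'
from h import *
dk()
E
```

```text
t 5.75 p [0.5843 0.0702 0.1557] x [-0.1927  0.9813  0.0017] yaw 101.11 z [-0.0022  0.0013 -1.    ] F [ 1.12 -0.12 -1.  ] M [ 0.02 -0.11  0.02] g 0.224
dock x,y,z mm [-41.5   0.4 155.7] F dock [-0.3 -1.1 -1. ]
```

Emit:
play_rows(series=[0,0,0,0.001,0,0,0,0,0,0,0.002,0,0,0,0,0,0,0.003,0,0,0,0,0,0,0.003,0,0,0])

```text
time: 6.08
position: [0.5844, 0.07, 0.1527]
tool_rot: [-1.995, -2.423, 0.001]
ft_force: [0.8, 0.0, -1.4]
grip_width: 0.224
```

Emit:
play_rows(series=[0,0,0,0.0007,0,0,0,0,0,0,0.0015,0,0,0,0,0,0,0.0015,0,0,0])

```text
time: 6.33
position: [0.5846, 0.0701, 0.1519]
tool_rot: [-1.995, -2.424, -0.0]
ft_force: [-0.5, -0.1, 0.7]
grip_width: 0.222
```

Emit:
play_rows(series=[0,0,0,0.0007,0,0,0,0,0,0,0.0015,0,0,0,0,0,0,0.0015,0,0,0])

```text
time: 6.58
position: [0.5847, 0.0701, 0.1516]
tool_rot: [-1.996, -2.424, -0.0]
ft_force: [-3.3, -1.1, 8.2]
grip_width: 0.222
```

Emit:
play_rows(series=[0,0,0,-0.004,0,0,0,0,0,0,-0.006,0,0,0,0,-0.03,0,-0.006,0,0,0,0,-0.06,0,-0.006,0,0,0,0,-0.06,0,-0.006,0,0,0,0,-0.06,0,-0.006,0,0,0,0,-0.06,0,-0.006,0,0,0,0,-0.06,0,-0.006,0,0,0])

```text
time: 7.25
position: [0.5957, 0.0126, 0.1557]
tool_rot: [-1.993, -2.425, -0.001]
ft_force: [0.4, 0.8, -1.0]
grip_width: 0.226
```

```bash
python3 - <<'E'
from h import *
dk()
d=get_image("wrist"); crop(d,"pics/w6.png",190,60,340,260,3); dk()
s=get_image("scene"); crop(s,"pics/s6.png",200,140,340,240,5)
E
```

```text
t 7.25 p [0.5957 0.0126 0.1557] x [-0.1938  0.981   0.0027] yaw 101.17 z [-0.0022  0.0023 -1.    ] F [ 0.37  0.78 -0.99] M [ 0.03 -0.07  0.01] g 0.226
dock x,y,z mm [-100.2    0.2  155.7] F dock [ 0.7 -0.5 -1. ]
t 7.3 p [0.5958 0.0127 0.1558] x [-0.1942  0.981   0.0025] yaw 101.2 z [-0.002   0.0021 -1.    ] F [ 0.29  0.2  -1.56] M [ 0.04 -0.05  0.04] g 0.224
dock x,y,z mm [-1.001e+02  1.000e-01  1.558e+02] F dock [ 0.1 -0.3 -1.6]
```

View pics/w6.png

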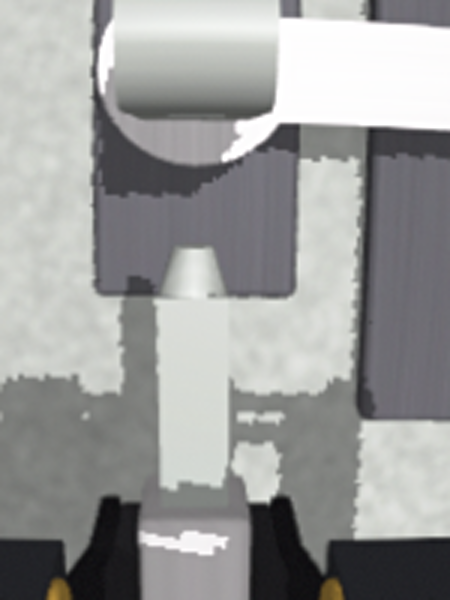

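View pics/s6.png

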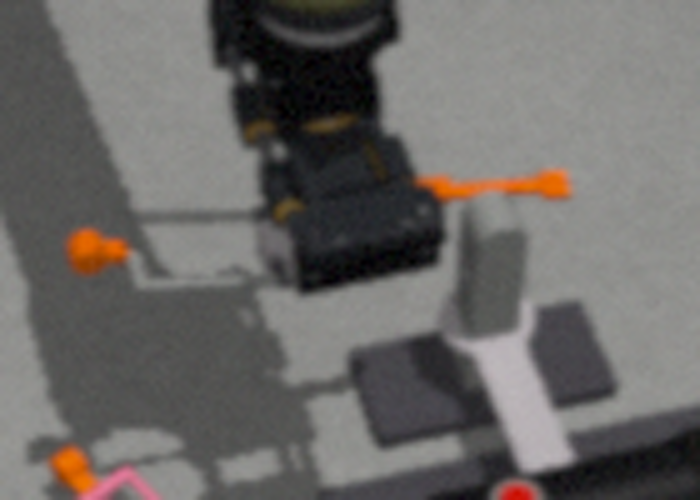

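Emit:
play_rows(series=[0,0,0.0003,0.03,0,0,0,0,0,0.0003,0.05,0,0,0,0,0,0.0003,0.059,0,0,0,0,0,0.0003,0.059,0,0,0,0,0,0.0003,0.059,0,0,0,0,0,0.0003,0.059,0,0,0])

```text
time: 7.85
position: [0.5973, 0.0119, 0.0983]
tool_rot: [-1.995, -2.426, -0.002]
ft_force: [0.0, 0.1, -1.2]
grip_width: 0.227
```

```bash
python3 - <<'E'
from h import *
dk()
d=get_image("wrist"); np.save("w7.npy",d,allow_pickle=True); crop(d,"pics/w7.png",190,60,340,260,3); dk()
E
```

```text
t 7.85 p [0.5973 0.0119 0.0983] x [-0.1928  0.9812  0.0015] yaw 101.11 z [ 4.0e-04  1.6e-03 -1.0e+00] F [ 0.03  0.14 -1.22] M [-0.03 -0.15  0.  ] g 0.227
dock x,y,z mm [-101.2   -1.2   98.3] F dock [ 0.1 -0.1 -1.2]
t 7.9 p [0.5974 0.0118 0.0985] x [-0.1926  0.9813  0.0013] yaw 101.1 z [ 8.0e-04  1.5e-03 -1.0e+00] F [-0.23  0.15 -1.03] M [ 0.02 -0.12 -0.02] g 0.222
dock x,y,z mm [-101.3   -1.2   98.5] F dock [ 0.2  0.2 -1. ]
```

View pics/w7.png

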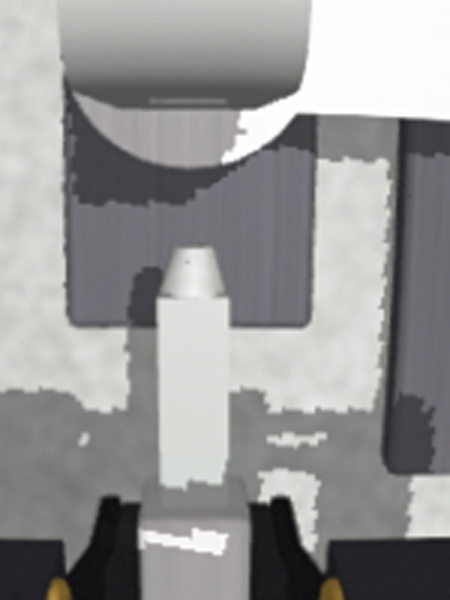

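Emit:
play_rows(series=[0,0.01,-0.0008,0.0015,0,0,0,0,0.017,-0.0008,0.0015,0,0,0,0,0.017,-0.0008,0.0015,0,0,0,0,0.017,-0.0008,0.0015,0,0,0,0,0.017,-0.0008,0.0015,0,0,0,0,0.017,-0.0008,0.0015,0,0,0])

```text
time: 8.4
position: [0.5922, 0.0276, 0.0954]
tool_rot: [-1.996, -2.424, 0.0]
ft_force: [-0.9, -0.2, -0.8]
grip_width: 0.226
```

```bash
python3 - <<'E'
from h import *
dk()
E
```

```text
t 8.4 p [0.5922 0.0276 0.0954] x [-0.192   0.9814  0.0015] yaw 101.07 z [-0.0017  0.0011 -1.    ] F [-0.89 -0.15 -0.81] M [ 0.03 -0.1   0.09] g 0.226
dock x,y,z mm [-84.8   0.8  95.4] F dock [ 0.   0.9 -0.8]
```

Emit:
play_rows(series=[0,0.001,0.0008,-0.0012,0,0,0,0,0.001,0.0008,-0.0012,0,0,0,0,0.001,0.0008,-0.0012,0,0,0,0,0.001,0.0008,-0.0012,0,0,0,0,0.001,0.0008,-0.0012,0,0,0])

```text
time: 8.82
position: [0.5927, 0.029, 0.0965]
tool_rot: [-1.995, -2.423, 0.0]
ft_force: [0.2, 1.2, -1.3]
grip_width: 0.229
```

```bash
python3 - <<'E'
from h import *
dk()
E
```

```text
t 8.82 p [0.5927 0.029  0.0965] x [-0.1921  0.9814  0.0019] yaw 101.07 z [-0.002   0.0015 -1.    ] F [ 0.24  1.23 -1.26] M [ 0.01 -0.07  0.  ] g 0.229
dock x,y,z mm [-83.6   0.   96.5] F dock [ 1.2 -0.5 -1.3]
```

Good. Advance gently: tip is at about −22; enter ~10 mm.

Emit:
play_rows(series=[0,0.003,0.0003,-0.0003,0,0,0,0,0.006,0.0003,-0.0003,0,0,0,0,0.008,0.0003,-0.0003,0,0,0,0,0.01,0.0003,-0.0003,0,0,0,0,0.012,0.0003,-0.0003,0,0,0,0,0.012,0.0003,-0.0003,0,0,0])

```text
time: 9.32
position: [0.5906, 0.0417, 0.0969]
tool_rot: [-1.994, -2.424, -0.0]
ft_force: [0.4, 0.5, -1.5]
grip_width: 0.226
```

```bash
python3 - <<'E'
from h import *
dk()
E
```

```text
t 9.32 p [0.5906 0.0417 0.0969] x [-0.1931  0.9812  0.0021] yaw 101.14 z [-0.0019  0.0018 -1.    ] F [ 0.37  0.51 -1.52] M [ 0.06 -0.07  0.04] g 0.226
dock x,y,z mm [-70.7  -0.3  96.9] F dock [ 0.4 -0.5 -1.5]
```

Emit:
play_rows(series=[0,0.002,0,0,0,0,0,0,0.004,0,0,0,0,0,0,0.006,0,0,0,0,0,0,0.008,0,0,0,0,0,0,0.008,0,0,0,0,0])

```text
time: 9.73
position: [0.589, 0.0495, 0.0969]
tool_rot: [-1.994, -2.424, -0.0]
ft_force: [-0.9, 0.0, -1.7]
grip_width: 0.225
```

```bash
python3 - <<'E'
from h import *
dk()
E
```

```text
t 9.73 p [0.589  0.0495 0.0969] x [-0.1929  0.9812  0.0022] yaw 101.12 z [-0.0019  0.0019 -1.    ] F [-0.85  0.01 -1.67] M [ 0.06 -0.1   0.02] g 0.225
dock x,y,z mm [-62.8  -0.3  96.9] F dock [ 0.2  0.8 -1.7]
```

Emit:
play_rows(series=[0,0.003,0,0,0,0,0,0,0.007,0,0,0,0,0,0,0.011,0,0,0,0,0,0,0.015,0,0,0,0,0,0,0.019,0,0,0,0,0,0,0.022,0,0,0,0,0,0,0.022,0,0,0,0,0])

```text
time: 10.32
position: [0.5847, 0.0716, 0.097]
tool_rot: [-1.993, -2.425, -0.001]
ft_force: [-0.3, 0.3, -1.3]
grip_width: 0.226
```

```bash
python3 - <<'E'
from h import *
dk()
d=get_image("wrist"); crop(d,"pics/w8.png",160,60,360,300,2.5)
E
```

```text
t 10.32 p [0.5847 0.0716 0.097 ] x [-0.1937  0.9811  0.0024] yaw 101.17 z [-0.0019  0.002  -1.    ] F [-0.27  0.33 -1.34] M [ 0.01 -0.08 -0.05] g 0.226
dock x,y,z mm [-40.2  -0.3  97. ] F dock [ 0.4  0.2 -1.3]
```

View pics/w8.png

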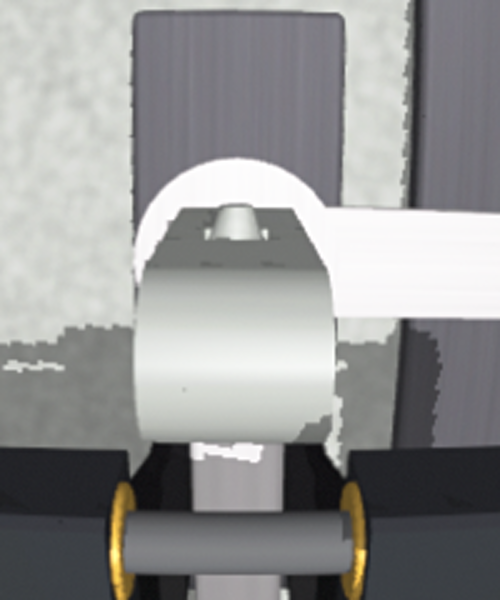

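The tip has emerged on the far side of the hole (image ~236,220). Push on until the shoulder bears.

Emit:
play_rows(series=[0,0.002,0,0,0,0,0,0,0.005,0,0,0,0,0,0,0.007,0,0,0,0,0,0,0.009,0,0,0,0,0,0,0.009,0,0,0,0,0])

```text
time: 10.78
position: [0.5831, 0.0799, 0.097]
tool_rot: [-1.994, -2.424, -0.0]
ft_force: [0.2, -0.2, -1.7]
grip_width: 0.223
```

```bash
python3 - <<'E'
from h import *
dk()
E
```

```text
t 10.78 p [0.5831 0.0799 0.097 ] x [-0.193   0.9812  0.0022] yaw 101.13 z [-0.0019  0.0019 -1.    ] F [ 0.22 -0.16 -1.69] M [ 0.06 -0.04  0.  ] g 0.223
dock x,y,z mm [-31.7  -0.2  97. ] F dock [-0.2 -0.2 -1.7]
```

Emit:
play_rows(series=[0,0.001,0,0,0,0,0,0,0.002,0,0,0,0,0,0,0.002,0,0,0,0,0])

```text
time: 11.03
position: [0.5828, 0.0812, 0.097]
tool_rot: [-1.995, -2.424, 0.0]
ft_force: [0.5, -0.5, -2.0]
grip_width: 0.223
```

Emit:
play_rows(series=[0,0.001,0,0,0,0,0,0,0.002,0,0,0,0,0,0,0.002,0,0,0,0,0])

```text
time: 11.28
position: [0.5828, 0.0814, 0.097]
tool_rot: [-1.997, -2.424, 0.002]
ft_force: [0.3, -4.2, -0.3]
grip_width: 0.225
```

Emit:
play_rows(series=[0,0.001,0,0,0,0,0,0,0.0015,0,0,0,0,0,0,0.0015,0,0,0,0,0])

```text
time: 11.53
position: [0.5827, 0.0814, 0.097]
tool_rot: [1.999, 2.423, -0.004]
ft_force: [0.4, -7.4, -0.3]
grip_width: 0.231
```

```bash
python3 - <<'E'
from h import *
dk()
d=get_image("wrist"); crop(d,"pics/w9.png",160,60,360,300,2.5)
E
```

```text
t 11.53 p [0.5827 0.0814 0.097 ] x [-0.19    0.9818 -0.0019] yaw 100.95 z [-0.0014 -0.0022 -1.    ] F [ 0.43 -7.45 -0.28] M [-1.52 -0.31 -0.04] g 0.231
dock x,y,z mm [-30.2  -0.2  97. ] F dock [-7.4  1.  -0.3]
```

View pics/w9.png

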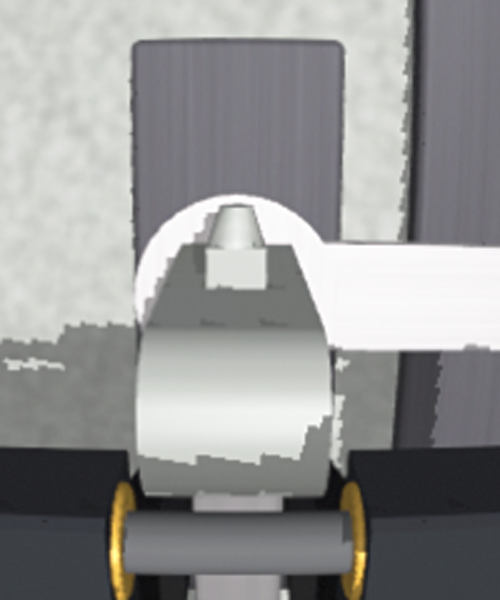

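Emit:
play_rows(series=[0,-0.002,0,0,0,0,0,0,-0.003,0,0,0,0,0,40,-0.003,0,0,0,0,0,55,-0.003,0,0,0,0,0,55,-0.003,0,0,0,0,0,55,-0.003,0,0,0,0,0])

```text
time: 12.08
position: [0.5828, 0.0827, 0.0972]
tool_rot: [-1.994, -2.425, -0.001]
ft_force: [0.4, -0.0, -0.4]
grip_width: 0.448
```

```bash
python3 - <<'E'
from h import *
dk()
E
```

```text
t 12.08 p [0.5828 0.0827 0.0972] x [-0.1933  0.9811  0.0026] yaw 101.14 z [-0.0015  0.0024 -1.    ] F [ 0.4  -0.03 -0.39] M [-0.02 -0.11 -0.01] g 0.448
dock x,y,z mm [-28.9  -0.4  97.2] F dock [-0.1 -0.4 -0.4]
```

Emit:
play_rows(series=[55,0,0,-0.01,0,0,0,55,0,0,-0.03,0,0,0,55,0,0,-0.06,0,0,0,55,0,0,-0.1,0,0,0,55,-0.04,0,-0.12,0,0,0,55,-0.08,0,-0.12,0,0,0,55,-0.1,0,-0.12,0,0,0,55,-0.1,0,-0.12,0,0,0,55,-0.1,0,-0.12,0,0,0])

```text
time: 12.83
position: [0.6024, -0.0183, 0.2174]
tool_rot: [-1.999, -2.42, -0.001]
ft_force: [-1.3, 1.2, -0.1]
grip_width: 0.553
```

```bash
python3 - <<'E'
from h import *
dk()
d=get_image("wrist"); np.save("w10.npy",d,allow_pickle=True);crop(d,"pics/w10.png",0,0,512,384,1.5); dk()
s=get_image("scene"); crop(s,"pics/s10.png",200,130,340,230,5)
E
```

```text
t 12.83 p [ 0.6024 -0.0183  0.2174] x [-0.1889  0.982   0.002 ] yaw 100.89 z [-0.0014  0.0018 -1.    ] F [-1.32  1.24 -0.09] M [ 0.05 -0.08  0.01] g 0.553
dock x,y,z mm [-131.9   -0.5  217.4] F dock [ 1.5  1.1 -0.1]
t 12.88 p [ 0.6022 -0.0161  0.2173] x [-0.192   0.9814  0.0029] yaw 101.07 z [-0.0016  0.0026 -1.    ] F [0.39 0.14 0.7 ] M [ 0.04 -0.1   0.  ] g 0.55
dock x,y,z mm [-129.6   -0.6  217.3] F dock [ 0.1 -0.4  0.7]
```

View pics/w10.png

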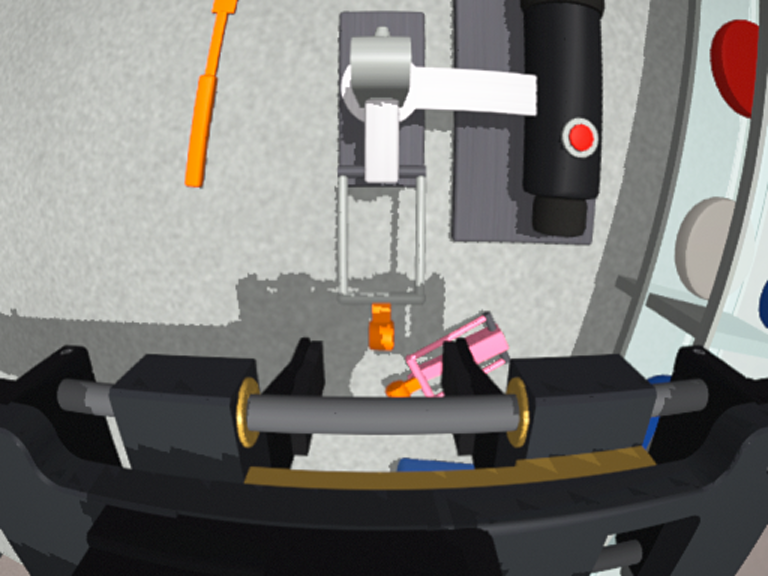

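View pics/s10.png

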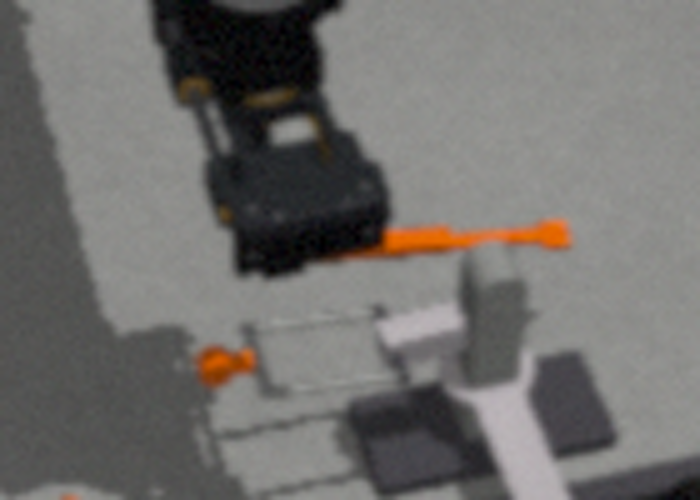

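```bash
python3 - <<'E'
from h import *
w=np.load("w10.npy",allow_pickle=True).item(); s=get_image("scene"); t=get_image("top")
def blob(d,box,hi=16):
    hsv=cv2.cvtColor(d["frame"],cv2.COLOR_RGB2HSV); m=cv2.inRange(hsv,(4,150,90),(hi,255,255)); k=np.zeros_like(m); a,b,c,e_=box; k[b:e_,a:c]=m[b:e_,a:c]
    u,v=np.nonzero(k)[::-1]; print(u.min(),u.max(),v.min(),v.max(),u.mean(),v.mean()); return u.mean(),v.mean()
bs=blob(s,(235,195,255,210)); bw=(380.5/1.5-.17,333/1.5-.17)
blob(w,(235,196,275,240))
X,r=tri(ray(s,242.6,203.0),ray(w,*bw,True)); q=X-O; print("knob",X,r,[q@e,q@n,q[2]])
# block front/back, bar
for z in (.1,.105,.11,.115,.12,.125): 
    q=plane(w,*bw,z,True)-O; print(z,np.round([q@e,q@n],4))
q=plane(w,381/1.5,297/1.5,.118,True)-O; print("bar",q@e,q@n)
q=plane(w,381/1.5,182/1.5,.117,True)-O; print("blk back",q@e,q@n)
crop(t,"pics/t10.png",200,140,340,240,5)
E
```

```text
240 250 200 206 244.23636363636365 202.65454545454546
246 262 202 233 253.3858695652174 218.06521739130434
knob [ 0.60699334 -0.04742324  0.1135439 ] [np.float64(0.0005757125723072282), np.float64(0.0005757125723068512)] [np.float64(-0.16127371759880796), np.float64(0.0005899798693001551), np.float64(0.11354390119930843)]
0.1 [-0.1674  0.001 ]
0.105 [-0.1653  0.001 ]
0.11 [-0.1632  0.0009]
0.115 [-0.1612  0.0009]
0.12 [-0.1591  0.0009]
0.125 [-0.1571  0.0008]
bar -0.13614140188783685 0.0003252508670627589
blk back -0.0659361144711015 0.00012484932221343338
```

View pics/t10.png

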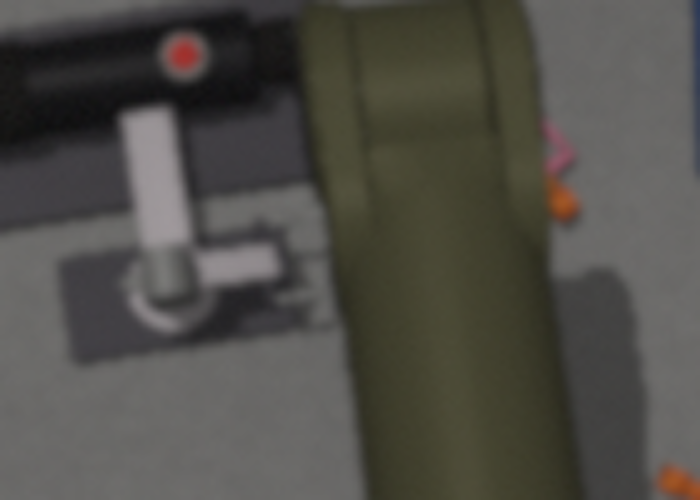

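Emit:
play_rows(series=[45,-0.015,-0.001,0.02,0,0,0,45,-0.0315,-0.001,0.05,0,0,0,45,-0.0315,-0.001,0.08,0,0,0,45,-0.0315,-0.001,0.1,0,0,0,45,-0.0315,-0.001,0.112,0,0,0,45,-0.0315,-0.001,0.112,0,0,0,45,-0.0315,-0.001,0.112,0,0,0])

```text
time: 13.62
position: [0.6072, -0.0464, 0.1051]
tool_rot: [-1.993, -2.425, -0.0]
ft_force: [0.6, 0.1, 1.1]
grip_width: 0.45
```

```bash
python3 - <<'E'
from h import *
dk()
d=get_image("wrist"); crop(d,"pics/w11.png",100,60,412,330,2.5); dk()
E
```

```text
t 13.62 p [ 0.6072 -0.0464  0.1051] x [-0.194   0.981   0.0024] yaw 101.19 z [-0.002  0.002 -1.   ] F [0.6  0.14 1.12] M [ 0.03 -0.11 -0.02] g 0.45
dock x,y,z mm [-160.3    0.2  105.1] F dock [ 0.  -0.6  1.1]
t 13.67 p [ 0.608  -0.0466  0.1061] x [-0.1936  0.9811  0.0016] yaw 101.16 z [ 1.0e-04  1.7e-03 -1.0e+00] F [0.01 0.38 0.53] M [ 0.   -0.13  0.  ] g 0.454
dock x,y,z mm [-160.7   -0.6  106.1] F dock [ 0.4 -0.1  0.5]
```

View pics/w11.png

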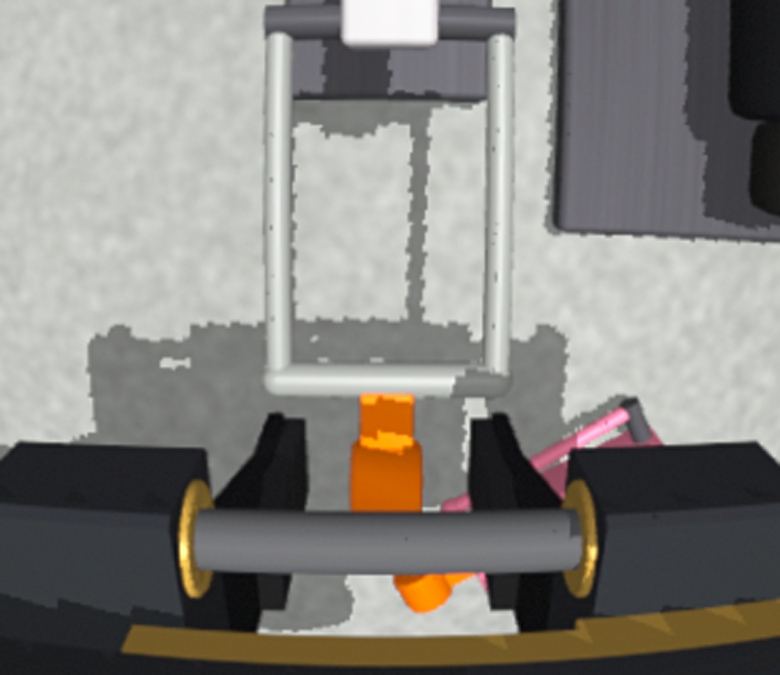

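Emit:
play_rows(series=[30,0,0,0.001,0,0,0,20,0,0,0.001,0,0,0,10,0,0,0.001,0,0,0,0,0,0,0.001,0,0,0,0,0,0,0.001,0,0,0,0,0,0,0.001,0,0,0], force=20)

```text
time: 14.17
position: [0.6074, -0.0477, 0.1041]
tool_rot: [-1.996, -2.424, -0.001]
ft_force: [0.0, -0.7, 0.8]
grip_width: 0.186
```

```bash
python3 - <<'E'
from h import *
dk()
d=get_image("wrist"); crop(d,"pics/w12.png",100,60,412,330,2.5); dk()
s=get_image("scene"); crop(s,"pics/s12.png",200,130,340,230,5)
E
```

```text
t 14.17 p [ 0.6074 -0.0477  0.1041] x [-0.1919  0.9814  0.0016] yaw 101.07 z [-0.0011  0.0015 -1.    ] F [ 0.01 -0.66  0.82] M [-0.   -0.16 -0.06] g 0.186
dock x,y,z mm [-161.6    0.3  104.1] F dock [-0.6  0.1  0.8]
t 14.22 p [ 0.6073 -0.0477  0.104 ] x [-0.192   0.9814  0.0016] yaw 101.07 z [-0.0012  0.0014 -1.    ] F [ 0.31 -0.22  0.14] M [ 0.02 -0.24 -0.01] g 0.185
dock x,y,z mm [-161.6    0.3  104. ] F dock [-0.3 -0.3  0.1]
```

View pics/w12.png

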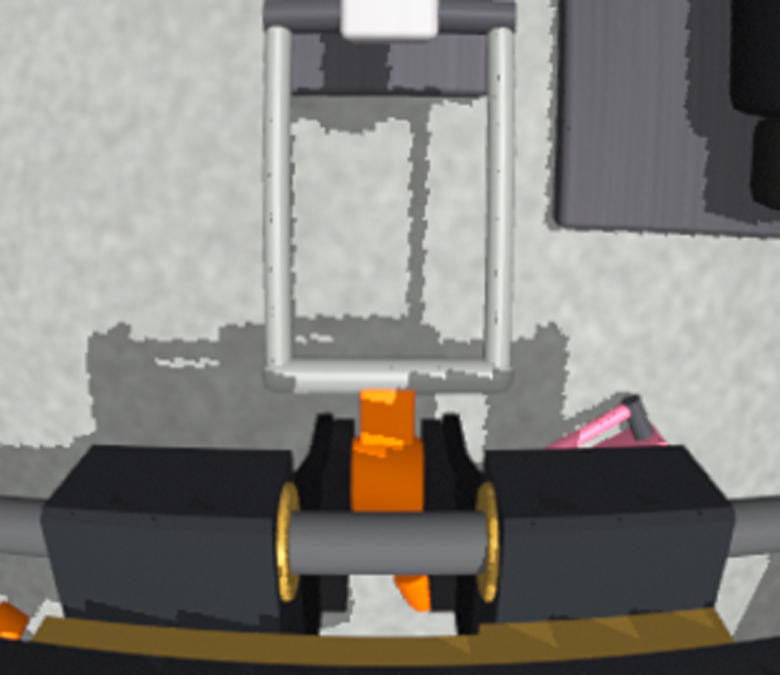

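View pics/s12.png

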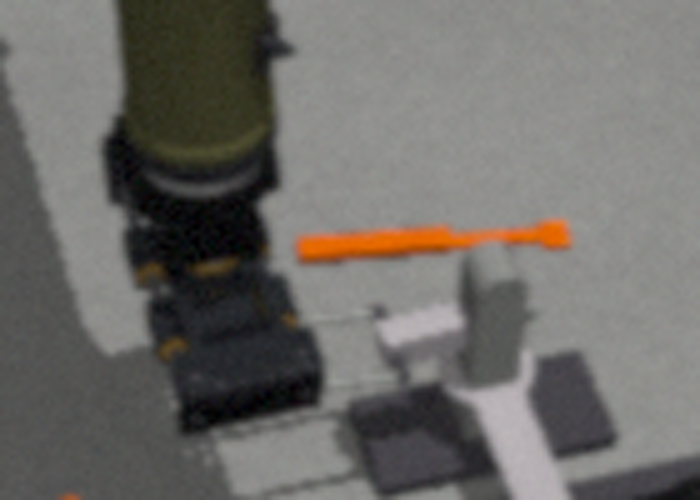

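```bash
python3 - <<'E'
import numpy as np
a0=2.97
for a in np.arange(2.97,1.5,-.1):
    print(round(a,2),"dx %.4f tz %.4f"%(.103*(np.cos(a)-np.cos(a0)),-.103*(np.sin(a)-np.sin(a0))))
E
```

```text
2.97 dx 0.0000 tz -0.0000
2.87 dx 0.0023 tz -0.0100
2.77 dx 0.0055 tz -0.0198
2.67 dx 0.0097 tz -0.0292
2.57 dx 0.0149 tz -0.0381
2.47 dx 0.0209 tz -0.0465
2.37 dx 0.0277 tz -0.0542
2.27 dx 0.0352 tz -0.0612
2.17 dx 0.0434 tz -0.0675
2.07 dx 0.0522 tz -0.0728
1.97 dx 0.0615 tz -0.0773
1.87 dx 0.0711 tz -0.0808
1.77 dx 0.0811 tz -0.0834
1.67 dx 0.0913 tz -0.0849
1.57 dx 0.1016 tz -0.0854
```

Emit:
play_rows(series=[0,0.0015,0,-0.005,0,0,0,0,0.0025,0,-0.01,0,0,0,0,0.004,0,-0.015,0,0,0,0,0.006,0,-0.02,0,0,0,0,0.008,0,-0.025,0,0,0,0,0.01,0,-0.029,0,0,0,0,0.01,0,-0.029,0,0,0,0,0.01,0,-0.029,0,0,0])

```text
time: 14.93
position: [0.6055, -0.0386, 0.1334]
tool_rot: [-1.996, -2.425, 0.001]
ft_force: [0.9, -4.9, 0.6]
grip_width: 0.182
```

```bash
python3 - <<'E'
from h import *
dk()
d=get_image("wrist"); crop(d,"pics/w13.png",100,20,412,290,2.5); dk()
s=get_image("scene"); crop(s,"pics/s13.png",200,130,340,230,5)
E
```

```text
t 14.93 p [ 0.6055 -0.0386  0.1334] x [-1.919e-01  9.814e-01  5.000e-04] yaw 101.06 z [-9.e-04  3.e-04 -1.e+00] F [ 0.88 -4.9   0.57] M [-1.22 -0.31 -0.  ] g 0.182
dock x,y,z mm [-152.3    0.3  133.4] F dock [-5.   0.1  0.6]
t 14.98 p [ 0.6055 -0.0386  0.1331] x [-1.917e-01  9.814e-01  6.000e-04] yaw 101.05 z [-1.1e-03  5.0e-04 -1.0e+00] F [ 1.84 -5.18  0.68] M [-1.15 -0.35 -0.01] g 0.182
dock x,y,z mm [-152.4    0.4  133.1] F dock [-5.4 -0.8  0.7]
```

View pics/w13.png

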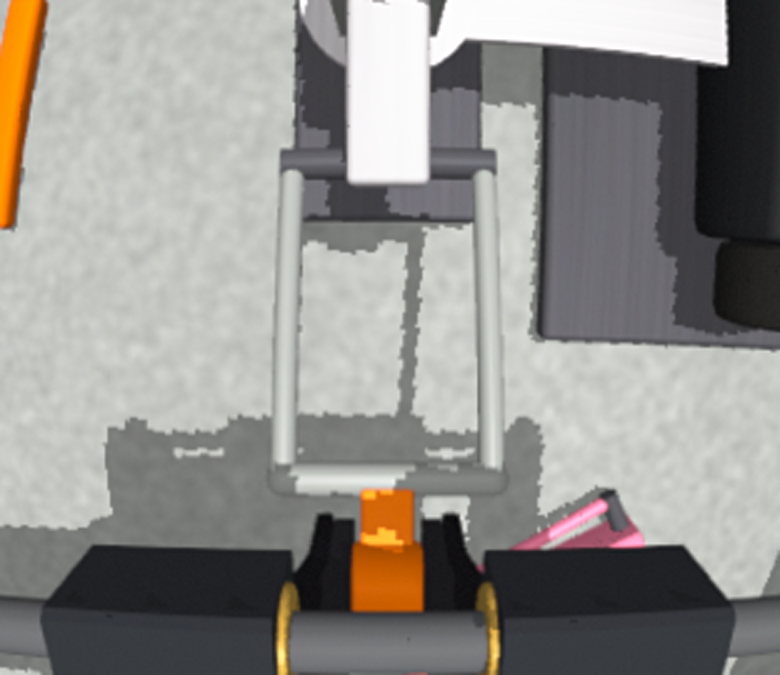

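View pics/s13.png

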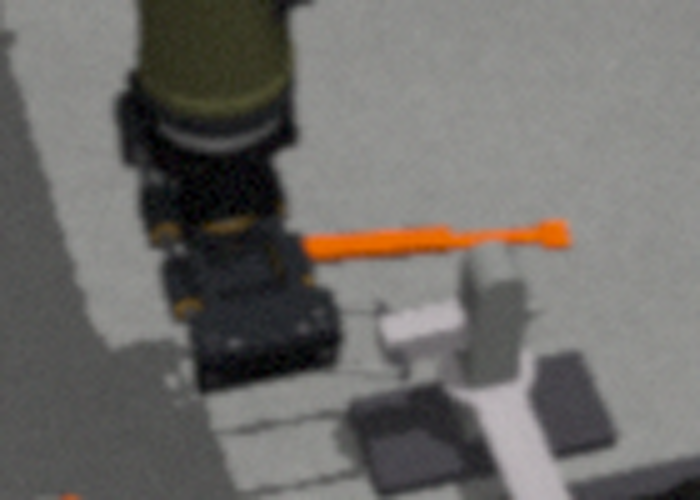

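```bash
cat > arc.py <<'E'
import numpy as np,sys
a0,a1,N=map(float,sys.argv[1:4]); r0=float(sys.argv[4]) if len(sys.argv)>4 else .103; r1=float(sys.argv[5]) if len(sys.argv)>5 else r0
for k in range(1,int(N)+1):
    a=a0+(a1-a0)*k/N; r=r0+(r1-r0)*k/N
    print("%.3f dx %.4f tz %.4f"%(a,r*np.cos(a)-r0*np.cos(a0),-(r*np.sin(a)-r0*np.sin(a0))))
E
python3 arc.py 2.7 1.98 8
```

```text
2.610 dx 0.0043 tz -0.0082
2.520 dx 0.0094 tz -0.0160
2.430 dx 0.0151 tz -0.0232
2.340 dx 0.0215 tz -0.0300
2.250 dx 0.0284 tz -0.0361
2.160 dx 0.0359 tz -0.0416
2.070 dx 0.0438 tz -0.0464
1.980 dx 0.0521 tz -0.0505
```

Emit:
play_rows(series=[0,0.0035,0,-0.008,0,0,0,0,0.0085,0,-0.016,0,0,0,0,0.0145,0,-0.023,0,0,0,0,0.0205,0,-0.03,0,0,0,0,0.0275,0,-0.036,0,0,0,0,0.035,0,-0.0415,0,0,0,0,0.043,0,-0.0465,0,0,0,0,0.0515,0,-0.0505,0,0,0,0,0.0515,0,-0.0505,0,0,0,0,0.0515,0,-0.0505,0,0,0])

```text
time: 15.87
position: [0.595, 0.0149, 0.1834]
tool_rot: [-1.991, -2.425, -0.002]
ft_force: [0.4, 0.8, -0.5]
grip_width: 0.181
```

```bash
python3 - <<'E'
from h import *
dk()
d=get_image("wrist"); np.save("w14.npy",d,allow_pickle=True);crop(d,"pics/w14.png",100,60,412,330,2.5); dk()
s=get_image("scene"); crop(s,"pics/s14.png",200,130,340,230,5)
E
python3 arc.py 1.98 1.3 8; python3 arc.py 1.98 1.3 8 .103 .107
```

```text
t 15.87 p [0.595  0.0149 0.1834] x [-0.1945  0.9809  0.0037] yaw 101.22 z [-0.0022  0.0034 -1.    ] F [ 0.43  0.8  -0.51] M [ 0.26 -0.19 -0.04] g 0.181
dock x,y,z mm [-97.8   0.5 183.4] F dock [ 0.7 -0.6 -0.5]
t 15.92 p [0.595  0.0145 0.183 ] x [-0.1936  0.9811  0.0041] yaw 101.16 z [-0.0026  0.0037 -1.    ] F [ 0.41  1.06 -0.03] M [ 0.5  -0.16 -0.03] g 0.18
dock x,y,z mm [-98.2   0.6 183. ] F dock [ 1.  -0.6 -0. ]
1.895 dx 0.0082 tz -0.0031
1.810 dx 0.0166 tz -0.0056
1.725 dx 0.0252 tz -0.0073
1.640 dx 0.0339 tz -0.0083
1.555 dx 0.0426 tz -0.0085
1.470 dx 0.0513 tz -0.0080
1.385 dx 0.0600 tz -0.0067
1.300 dx 0.0685 tz -0.0048
1.895 dx 0.0080 tz -0.0036
1.810 dx 0.0163 tz -0.0065
1.725 dx 0.0249 tz -0.0088
1.640 dx 0.0337 tz -0.0103
1.555 dx 0.0426 tz -0.0110
1.470 dx 0.0516 tz -0.0110
1.385 dx 0.0607 tz -0.0102
1.300 dx 0.0696 tz -0.0086
```

View pics/w14.png

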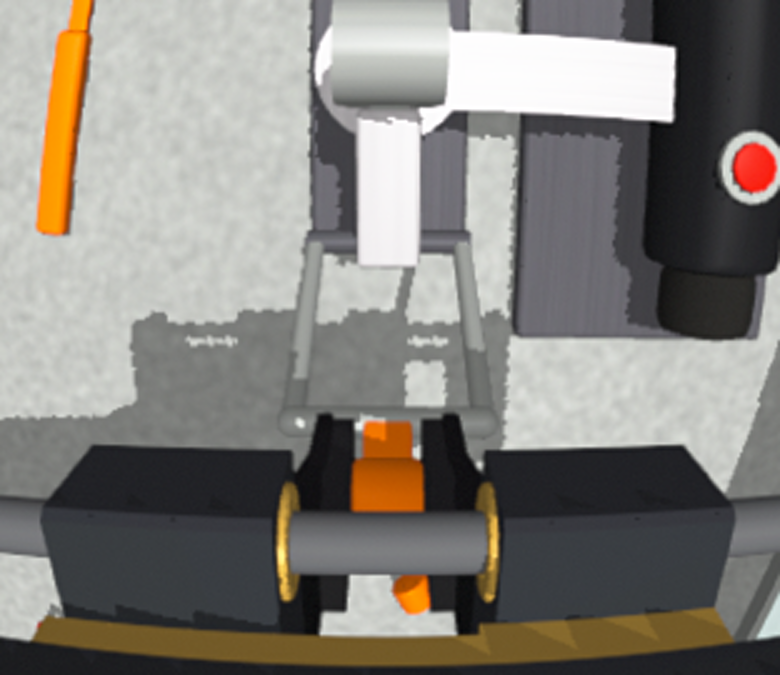

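View pics/s14.png

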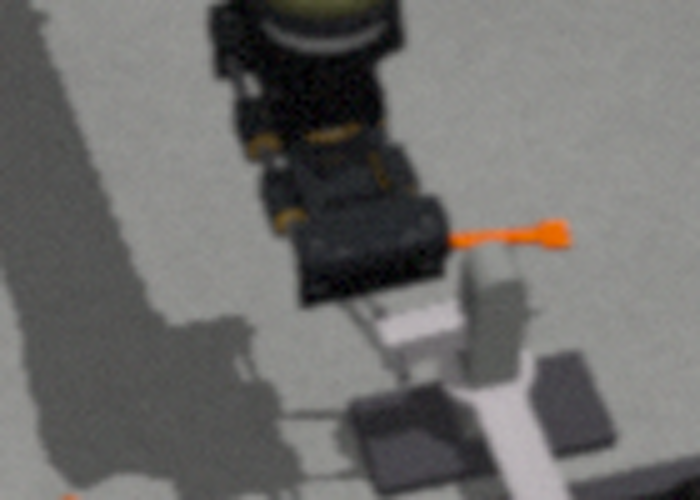

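```bash
python3 - <<'E'
from h import *
def D(d,u,v,z,o,s):
    q=plane(d,o[0]+u/s-.4,o[1]+v/s-.4,z,True)-O; return np.round([q@e*1000,q@n*1000],1)
w=np.load("w14.npy",allow_pickle=True).item()
print("w14 blk front",D(w,388,118,.118,(100,60),2.5),"back",D(w,388,266,.118,(100,60),2.5),"dome near",D(w,388,107,.14,(100,60),2.5),"axle",D(w,388,241,.109,(100,60),2.5))
w=np.load("w10.npy",allow_pickle=True).item()
print("w10 back",D(w,381,182,.117,(0,0),1.5),"front",D(w,381,104,.118,(0,0),1.5),"dome near",D(w,381,98,.14,(0,0),1.5))
crop(w,"pics/w10z.png",200,10,310,140,5)
E
```

```text
w14 blk front [-18.8   0.7] back [-64.9   0.6] dome near [-15.7   0.7] axle [-58.4   0.6]
w10 back [-65.6   0.5] front [-19.5   0.3] dome near [-19.    0.2]
```

View pics/w10z.png

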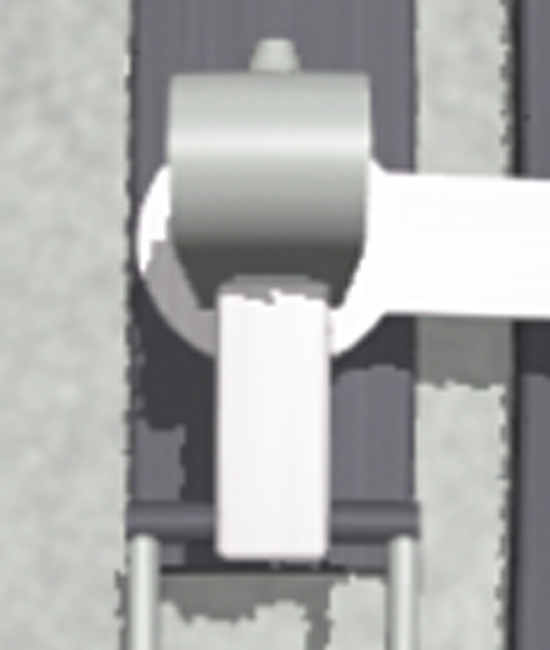

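Emit:
play_rows(series=[0,0.008,0,-0.0032,0,0,0,0,0.0165,0,-0.006,0,0,0,0,0.025,0,-0.008,0,0,0,0,0.034,0,-0.0093,0,0,0,0,0.0425,0,-0.01,0,0,0,0,0.0515,0,-0.0095,0,0,0,0,0.0605,0,-0.0085,0,0,0,0,0.069,0,-0.0065,0,0,0,0,0.069,0,-0.0065,0,0,0])

```text
time: 16.72
position: [0.5812, 0.0833, 0.1895]
tool_rot: [-1.99, -2.426, -0.001]
ft_force: [0.1, 0.0, 0.0]
grip_width: 0.18
```

```bash
python3 - <<'E'
from h import *
dk()
d=get_image("wrist"); np.save("w15.npy",d,allow_pickle=True);crop(d,"pics/w15.png",100,60,412,330,2.5); dk()
s=get_image("scene"); crop(s,"pics/s15.png",200,130,340,230,5)
E
```

```text
t 16.72 p [0.5812 0.0833 0.1895] x [-0.1955  0.9807  0.0033] yaw 101.28 z [-0.0026  0.0028 -1.    ] F [0.06 0.02 0.01] M [-0.23 -0.27 -0.03] g 0.18
dock x,y,z mm [-28.    0.9 189.5] F dock [ 0.  -0.1  0. ]
t 16.77 p [0.5815 0.0822 0.1896] x [-0.1947  0.9809  0.003 ] yaw 101.23 z [-0.0025  0.0025 -1.    ] F [-0.2   0.94 -1.34] M [ 0.06 -0.13 -0.02] g 0.18
dock x,y,z mm [-29.1   0.8 189.6] F dock [ 1.   0.  -1.3]
```

View pics/w15.png

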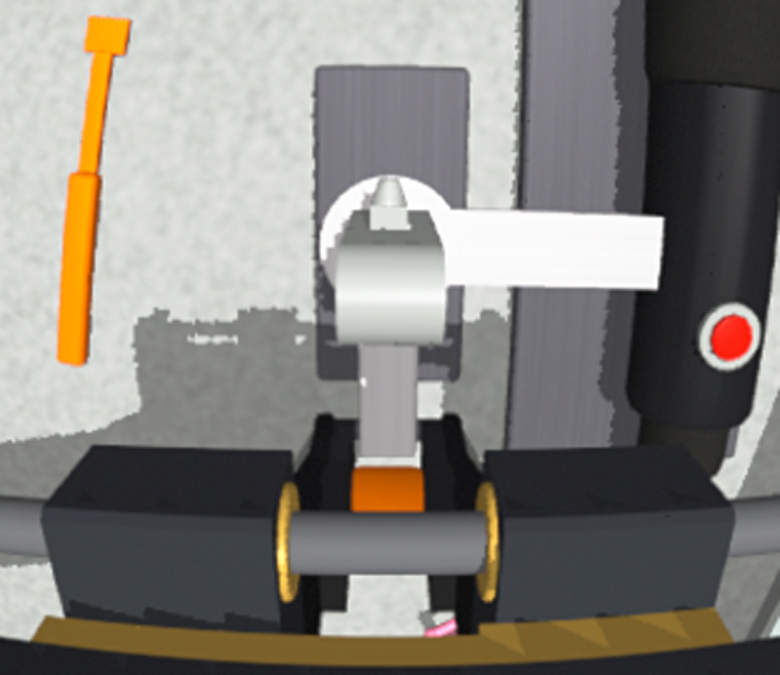

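View pics/s15.png

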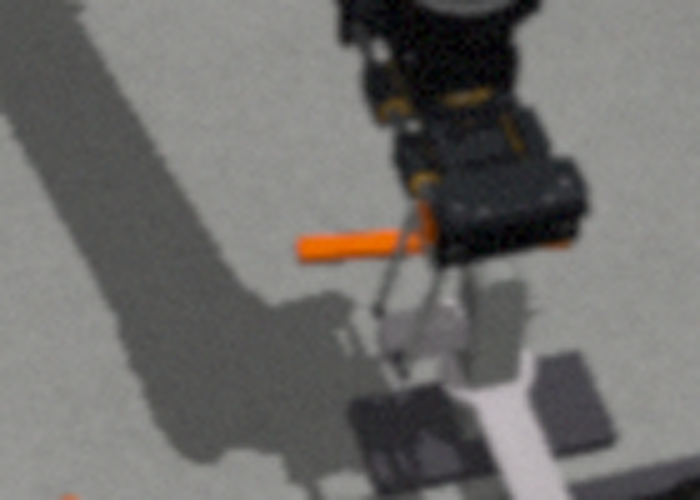

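```bash
python3 arc.py 1.27 0.75 8 .104 .113; python3 arc.py .75 .15 9 .113 .113
```

```text
1.205 dx 0.0068 tz 0.0012
1.140 dx 0.0136 tz 0.0028
1.075 dx 0.0203 tz 0.0049
1.010 dx 0.0269 tz 0.0074
0.945 dx 0.0334 tz 0.0105
0.880 dx 0.0398 tz 0.0140
0.815 dx 0.0459 tz 0.0179
0.750 dx 0.0519 tz 0.0223
0.683 dx 0.0049 tz 0.0057
0.617 dx 0.0095 tz 0.0117
0.550 dx 0.0137 tz 0.0180
0.483 dx 0.0174 tz 0.0245
0.417 dx 0.0207 tz 0.0313
0.350 dx 0.0235 tz 0.0383
0.283 dx 0.0258 tz 0.0454
0.217 dx 0.0277 tz 0.0527
0.150 dx 0.0291 tz 0.0601
```

Emit:
play_rows(series=[0,0.007,0,0.001,0,0,0,0,0.0135,0,0.003,0,0,0,0,0.0205,0,0.005,0,0,0,0,0.027,0,0.0075,0,0,0,0,0.0335,0,0.0105,0,0,0,0,0.04,0,0.014,0,0,0,0,0.046,0,0.018,0,0,0,0,0.052,0,0.0225,0,0,0,0,0.052,0,0.0225,0,0,0], force=30)

```text
time: 17.57
position: [0.5713, 0.1331, 0.1665]
tool_rot: [-1.992, -2.425, 0.0]
ft_force: [1.8, -2.1, -0.5]
grip_width: 0.181
```

```bash
python3 - <<'E'
from h import *
dk()
d=get_image("wrist"); np.save("w16.npy",d,allow_pickle=True);crop(d,"pics/w16.png",100,60,412,330,2.5); dk()
s=get_image("scene"); crop(s,"pics/s16.png",220,130,360,230,5)
E
```

```text
t 17.57 p [0.5713 0.1331 0.1665] x [-0.1943  0.9809  0.0027] yaw 101.21 z [-0.0031  0.0022 -1.    ] F [ 1.85 -2.15 -0.47] M [-0.57 -0.43  0.02] g 0.181
dock x,y,z mm [ 22.7   1.2 166.5] F dock [-2.5 -1.4 -0.5]
t 17.62 p [0.5716 0.1324 0.1669] x [-0.1938  0.981   0.0025] yaw 101.17 z [-0.0027  0.002  -1.    ] F [ 0.63 -1.34 -1.22] M [-0.43 -0.25 -0.03] g 0.18
dock x,y,z mm [ 22.    1.  166.9] F dock [-1.4 -0.4 -1.2]
```

View pics/s16.png

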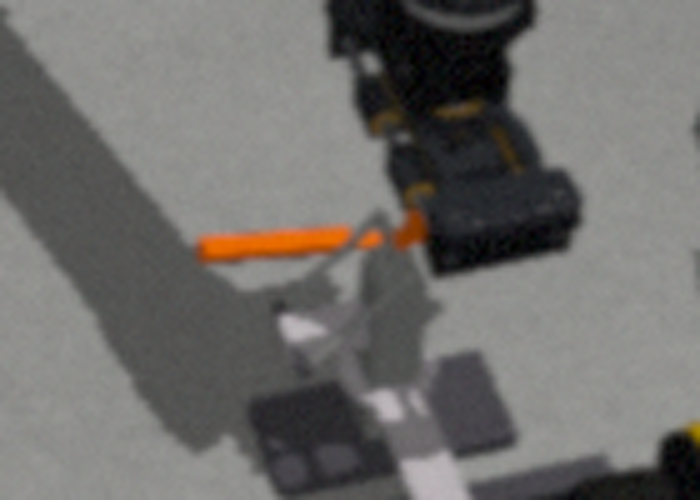

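View pics/w16.png

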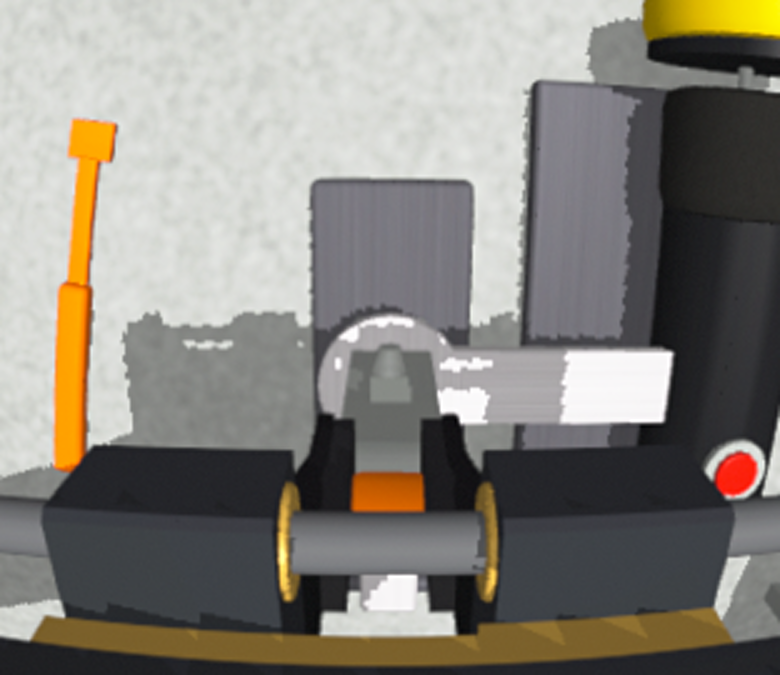

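```bash
python3 - <<'E'
import numpy as np
a0,r0=.75,.109
for a,r in ((.72,.113),(.66,.114),(.6,.1145),(.54,.115),(.48,.115),(.42,.115),(.36,.1145),(.3,.114)):
    print(a,"dx %.4f tz %.4f"%(r*np.cos(a)-r0*np.cos(a0),r0*np.sin(a0)-r*np.sin(a)))
E
```

```text
0.72 dx 0.0052 tz -0.0002
0.66 dx 0.0103 tz 0.0044
0.6 dx 0.0147 tz 0.0096
0.54 dx 0.0189 tz 0.0152
0.48 dx 0.0223 tz 0.0212
0.42 dx 0.0253 tz 0.0274
0.36 dx 0.0274 tz 0.0340
0.3 dx 0.0292 tz 0.0406
```

Emit:
play_rows(series=[0,0.005,0.0007,0,0,0,0,0,0.0105,0.0007,0.0045,0,0,0,0,0.0145,0.0007,0.0095,0,0,0,0,0.019,0.0007,0.015,0,0,0,0,0.019,0.0007,0.015,0,0,0,0,0.019,0.0007,0.015,0,0,0], force=40)

```text
time: 18.17
position: [0.5688, 0.1504, 0.152]
tool_rot: [-1.994, -2.424, 0.001]
ft_force: [0.4, -3.2, -1.6]
grip_width: 0.18
```

```bash
python3 - <<'E'
from h import *
dk()
d=get_image("wrist"); crop(d,"pics/w17.png",100,60,412,330,2.5); dk()
s=get_image("scene"); crop(s,"pics/s17.png",220,130,360,230,5)
E
```

```text
t 18.17 p [0.5688 0.1504 0.152 ] x [-0.1929  0.9812  0.002 ] yaw 101.12 z [-0.0026  0.0015 -1.    ] F [ 0.43 -3.15 -1.62] M [-0.9  -0.25  0.  ] g 0.18
dock x,y,z mm [ 40.2   0.4 152. ] F dock [-3.2  0.2 -1.6]
t 18.22 p [0.5689 0.1502 0.1523] x [-0.1924  0.9813  0.002 ] yaw 101.09 z [-0.0025  0.0016 -1.    ] F [ 1.16 -3.16 -1.48] M [-0.78 -0.16 -0.02] g 0.177
dock x,y,z mm [ 40.    0.3 152.3] F dock [-3.3 -0.5 -1.5]
```

View pics/s17.png

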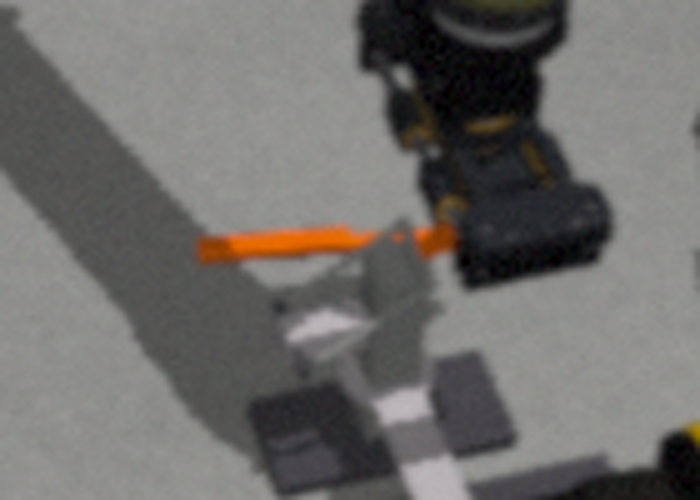

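View pics/w17.png

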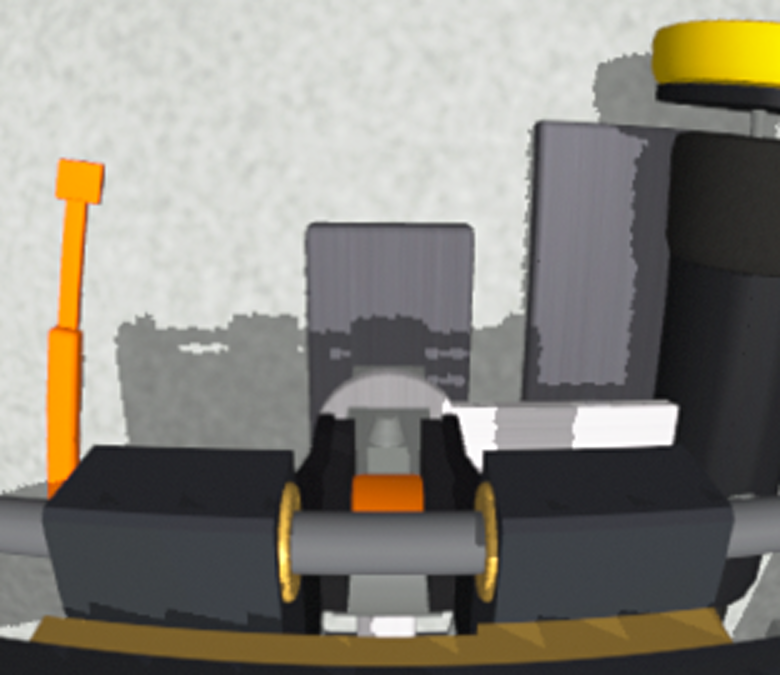

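```bash
python3 arc.py .545 .15 7 .114 .113
```

```text
0.489 dx 0.0031 tz 0.0057
0.432 dx 0.0058 tz 0.0115
0.376 dx 0.0082 tz 0.0174
0.319 dx 0.0102 tz 0.0235
0.263 dx 0.0119 tz 0.0297
0.206 dx 0.0133 tz 0.0359
0.150 dx 0.0142 tz 0.0422
```

Emit:
play_rows(series=[0,0.0035,0,0.0055,0,0,0,0,0.0065,0,0.0115,0,0,0,0,0.009,0,0.0175,0,0,0,0,0.011,0,0.0235,0,0,0,0,0.011,0,0.0235,0,0,0])

```text
time: 18.68
position: [0.5663, 0.1612, 0.1275]
tool_rot: [-1.993, -2.424, 0.002]
ft_force: [2.0, -3.2, 0.2]
grip_width: 0.177
```

```bash
python3 - <<'E'
from h import *
dk()
d=get_image("wrist"); crop(d,"pics/w18.png",100,60,412,330,2.5); dk()
s=get_image("scene"); crop(s,"pics/s18.png",220,130,360,230,5)
E
```

```text
t 18.68 p [0.5663 0.1612 0.1275] x [-0.193   0.9812  0.0019] yaw 101.13 z [-0.0032  0.0013 -1.    ] F [ 2.03 -3.21  0.17] M [-0.93 -0.47  0.1 ] g 0.177
dock x,y,z mm [ 51.2   0.7 127.5] F dock [-3.5 -1.4  0.2]
t 18.73 p [0.5667 0.1611 0.1282] x [-0.1928  0.9812  0.0021] yaw 101.12 z [-0.0027  0.0016 -1.    ] F [-0.16 -3.56 -0.73] M [-0.9  -0.28 -0.03] g 0.179
dock x,y,z mm [ 51.2   0.4 128.2] F dock [-3.5  0.8 -0.7]
```

View pics/s18.png

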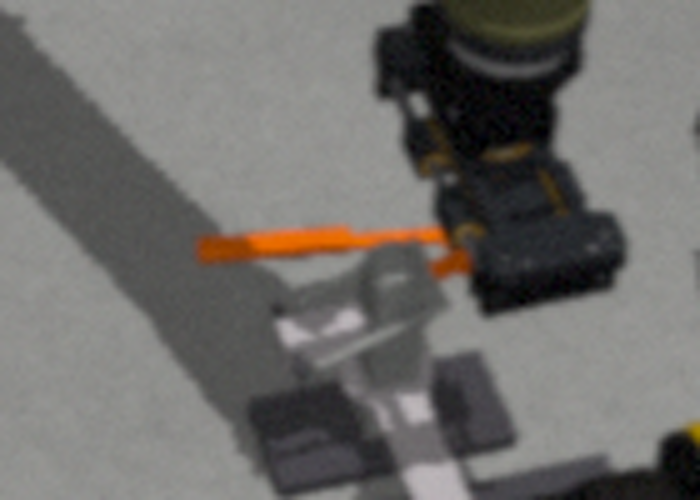

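Emit:
play_rows(series=[0,0.0015,0,0.006,0,0,0,0,0.0025,0,0.012,0,0,0,0,0.003,0,0.016,0,0,0,0,0.003,0,0.016,0,0,0])

```text
time: 19.12
position: [0.566, 0.1643, 0.1122]
tool_rot: [-1.994, -2.424, 0.0]
ft_force: [0.9, -2.1, 1.2]
grip_width: 0.177
```

```bash
python3 - <<'E'
from h import *
dk()
E
```

```text
t 19.12 p [0.566  0.1643 0.1122] x [-0.1929  0.9812  0.0024] yaw 101.12 z [-0.0027  0.0019 -1.    ] F [ 0.87 -2.1   1.2 ] M [-0.75 -0.33  0.02] g 0.177
dock x,y,z mm [ 54.4   0.5 112.2] F dock [-2.2 -0.5  1.2]
```

Continue down in small steps to the stop.

Emit:
play_rows(series=[0,0,0,0.002,0,0,0,0,0,0,0.004,0,0,0,0,0,0,0.004,0,0,0])

```text
time: 19.37
position: [0.5662, 0.1641, 0.109]
tool_rot: [-1.995, -2.424, -0.0]
ft_force: [0.2, -1.5, 2.7]
grip_width: 0.174
```

Emit:
play_rows(series=[0,0,0,0.0015,0,0,0,0,0,0,0.003,0,0,0,0,0,0,0.003,0,0,0])

```text
time: 19.62
position: [0.5664, 0.1642, 0.1062]
tool_rot: [-1.995, -2.424, -0.0]
ft_force: [0.6, -1.9, 2.0]
grip_width: 0.175
```

```bash
python3 - <<'E'
from h import *
dk()
d=get_image("wrist"); crop(d,"pics/w19.png",100,60,412,330,2.5); dk()
s=get_image("scene"); crop(s,"pics/s19.png",220,130,360,230,5)
E
```

```text
t 19.62 p [0.5664 0.1642 0.1062] x [-0.1923  0.9813  0.002 ] yaw 101.09 z [-0.0017  0.0017 -1.    ] F [ 0.58 -1.86  1.96] M [-0.72 -0.16 -0.01] g 0.175
dock x,y,z mm [5.420e+01 1.000e-01 1.062e+02] F dock [-1.9 -0.2  2. ]
t 19.67 p [0.5664 0.1642 0.1063] x [-0.1923  0.9813  0.002 ] yaw 101.09 z [-0.0015  0.0018 -1.    ] F [-0.42 -1.67  2.38] M [-0.78 -0.16 -0.02] g 0.173
dock x,y,z mm [ 54.2   0.  106.3] F dock [-1.6  0.7  2.4]
```

View pics/s19.png

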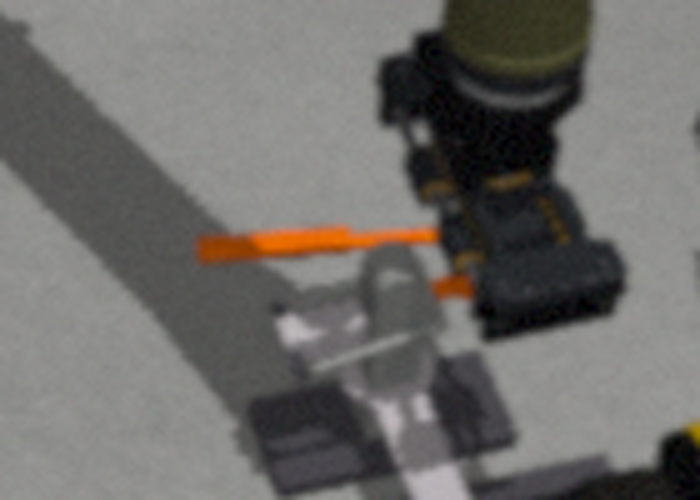

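View pics/w19.png

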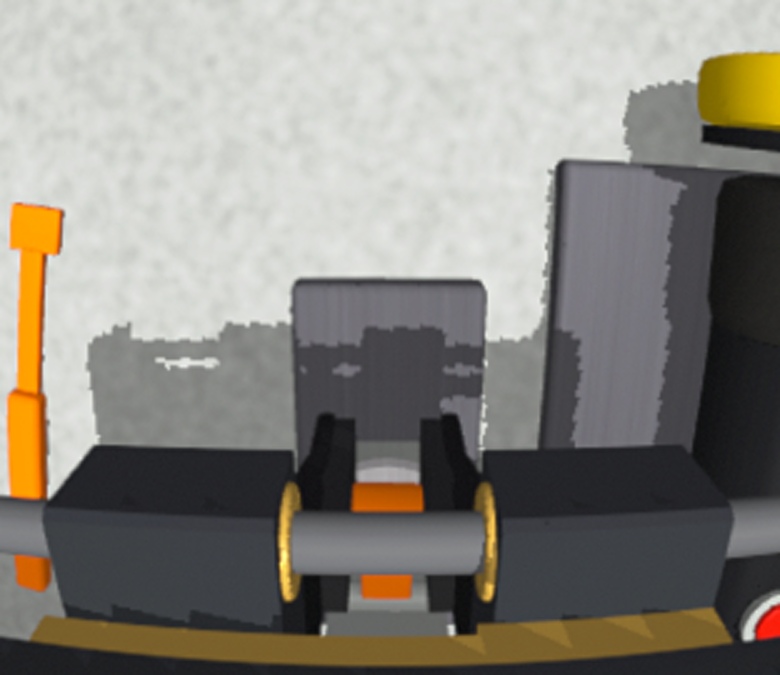

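Emit:
play_rows(series=[0,-0.002,0,0.001,0,0,0,0,-0.004,0,0.002,0,0,0,0,-0.005,0,0.003,0,0,0,0,-0.005,0,0.003,0,0,0])

```text
time: 20.05
position: [0.5671, 0.1614, 0.1035]
tool_rot: [-1.992, -2.424, -0.004]
ft_force: [-2.2, 3.5, 4.1]
grip_width: 0.178
```

```bash
python3 - <<'E'
from h import *
dk()
E
```

```text
t 20.05 p [0.5671 0.1614 0.1035] x [-0.1935  0.9811  0.0049] yaw 101.15 z [-0.0015  0.0047 -1.    ] F [-2.18  3.49  4.06] M [ 0.32  0.11 -0.06] g 0.178
dock x,y,z mm [ 5.130e+01 -1.000e-01  1.035e+02] F dock [3.8 1.5 4.1]
```

Emit:
play_rows(series=[0,0.0015,0,-0.001,0,0,0,0,0.0015,0,-0.001,0,0,0,30,0.0015,0,-0.001,0,0,0,50,0.0015,0,-0.001,0,0,0,50,0.0015,0,-0.001,0,0,0,50,0.0015,0,-0.001,0,0,0])

```text
time: 20.55
position: [0.5668, 0.16, 0.1036]
tool_rot: [-1.995, -2.423, 0.001]
ft_force: [0.1, 0.3, 0.5]
grip_width: 0.395
```

```bash
python3 - <<'E'
from h import *
dk()
d=get_image("wrist"); crop(d,"pics/w20.png",100,60,412,330,2.5); dk()
E
```

```text
t 20.55 p [0.5668 0.16   0.1036] x [-0.1918  0.9814  0.0016] yaw 101.06 z [-0.0027  0.0011 -1.    ] F [0.09 0.27 0.45] M [-0.04 -0.08 -0.03] g 0.395
dock x,y,z mm [ 50.    0.5 103.6] F dock [ 0.2 -0.1  0.5]
t 20.6 p [0.5668 0.1601 0.1037] x [-0.1918  0.9814  0.0017] yaw 101.06 z [-0.0026  0.0012 -1.    ] F [-0.08 -0.22  0.51] M [ 0.01 -0.09 -0.02] g 0.433
dock x,y,z mm [ 50.1   0.5 103.7] F dock [-0.2  0.1  0.5]
```

View pics/w20.png

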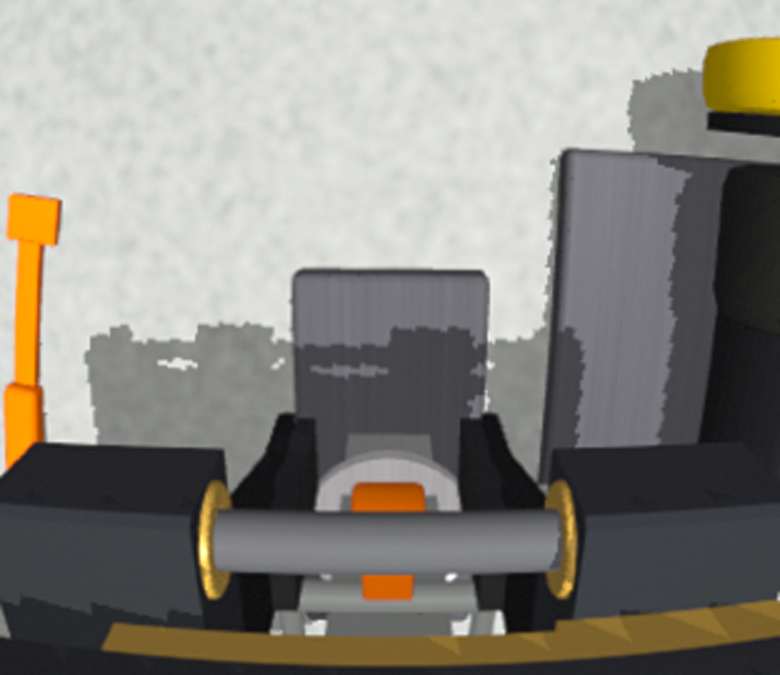

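Emit:
play_rows(series=[50,0,0,-0.005,0,0,0,50,0.002,0,-0.03,0,0,0,50,0.002,0,-0.06,0,0,0,50,0.002,0,-0.1,0,0,0,50,-0.03,0,-0.13,0,0,0,50,-0.06,0,-0.14,0,0,0,50,-0.09,0,-0.14,0,0,0,50,-0.09,0,-0.14,0,0,0,50,-0.09,0,-0.14,0,0,0])

```text
time: 21.35
position: [0.5851, 0.0691, 0.2442]
tool_rot: [-2.002, -2.419, 0.001]
ft_force: [-0.1, 1.3, -0.6]
grip_width: 0.502
```

```bash
python3 - <<'E'
from h import *
dk()
d=get_image("wrist"); np.save("w21.npy",d,allow_pickle=True);crop(d,"pics/w21.png",160,60,360,300,2.5); dk()
s=get_image("scene"); np.save("s21.npy",s,allow_pickle=True);crop(s,"pics/s21.png",220,130,360,230,5)
E
```

```text
t 21.35 p [0.5851 0.0691 0.2442] x [-0.1873  0.9823  0.001 ] yaw 100.79 z [-1.6e-03  7.0e-04 -1.0e+00] F [-0.09  1.29 -0.56] M [ 0.03 -0.09 -0.  ] g 0.502
dock x,y,z mm [-4.280e+01 -1.000e-01  2.442e+02] F dock [ 1.3 -0.2 -0.6]
t 21.4 p [0.5845 0.0714 0.244 ] x [-0.1905  0.9817  0.0023] yaw 100.98 z [-0.0021  0.0019 -1.    ] F [ 0.31 -0.3  -0.34] M [ 0.06 -0.07 -0.  ] g 0.497
dock x,y,z mm [-40.3   0.  244. ] F dock [-0.4 -0.2 -0.3]
```

View pics/w21.png

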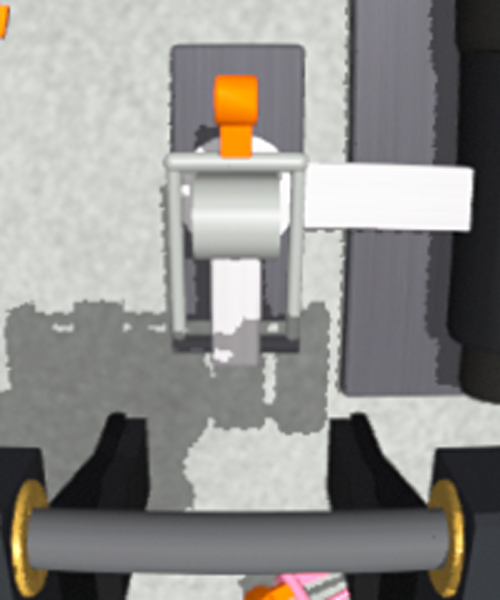

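View pics/s21.png

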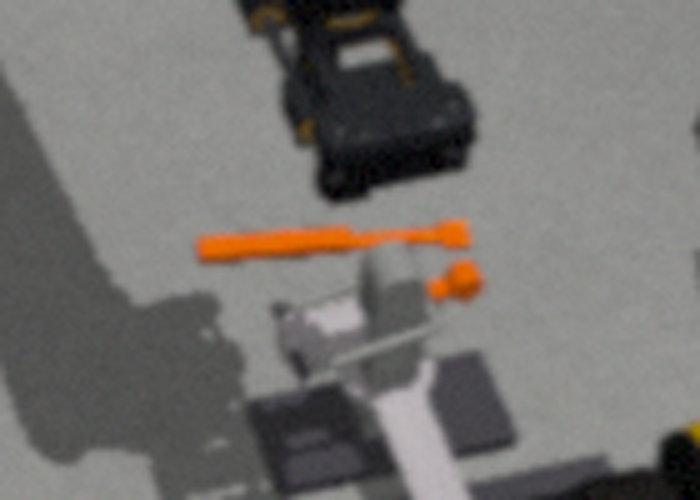

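```bash
python3 - <<'E'
from h import *
w=np.load("w21.npy",allow_pickle=True).item(); s=np.load("s21.npy",allow_pickle=True).item()
W=lambda u,v: ray(w,160+u/2.5-.3,60+v/2.5-.3,True)
S=lambda u,v: ray(s,220+u/5-.4,130+v/5-.4)
def rep(n_,a,b):
    X,r=tri(a,b); q=X-O; print(n_,np.round(1000*np.array([q@e,q@n,q[2]]),1),np.round(1000*np.array(r),1))
rep("knob",W(236,99),S(464,281)); rep("bar -y end",W(303,161),S(444,319)); rep("axle -y end",W(296,328),S(306,379))
rep("bracket/blk back top",W(236,364),S(283,310))
for z in (.115,.1216,.13,.14):
    q=plane(w,160+236/2.5-.3,60+99/2.5-.3,z,True)-O; print(z,"knob",q@e)
    q=plane(w,160+236/2.5-.3,60+161/2.5-.3,z,True)-O; print("   bar",q@e)
for u,v,z in((236,259,.118),(236,364,.118)):
    q=plane(w,160+u/2.5-.3,60+v/2.5-.3,z,True)-O; print("blk",q@e)
# predicted scene pixels (crop) of bar end & knob for joint 0,0.1
for j in (0,.1,.2):
    a=.152+j
    for L,y in((.103,0),(.079,-.024),(0,-.024)):
        X=O+e*(-.059+L*np.cos(a))+n*y+np.array([0,0,.106+L*np.sin(a)])
        u,v=proj(s,X); uw,vw=proj(w,X,True); print(j,L,"scene",round((u-220+.4)*5),round((v-130+.4)*5),"wrist",round((uw-160+.3)*2.5),round((vw-60+.3)*2.5))
E
```

```text
knob [ 43.3   0.2 121.7] [0.3 0.3]
bar -y end [ 20.8 -25.5 125.1] [1.4 1.4]
axle -y end [-55.9 -24.7  95.9] [1.3 1.3]
bracket/blk back top [-61.8   1.7 127.4] [1.6 1.6]
0.115 knob 0.04318725389288561
   bar 0.018826237886817705
0.1216 knob 0.04304802464867316
   bar 0.01923808332485941
0.13 knob 0.04287082379240274
   bar 0.019762250246003407
0.14 knob 0.04265987039208082
   bar 0.020386258485460513
blk -0.0197506146019901
blk -0.06363077682065763
0 0.103 scene 463 282 wrist 237 100
0 0.079 scene 437 326 wrist 299 161
0 0 scene 303 369 wrist 294 344
0.1 0.103 scene 461 271 wrist 237 105
0.1 0.079 scene 435 317 wrist 301 166
0.1 0 scene 303 369 wrist 294 344
0.2 0.103 scene 457 260 wrist 237 113
0.2 0.079 scene 432 309 wrist 302 174
0.2 0 scene 303 369 wrist 294 344
```

Emit:
play_rows(series=[0,0.04,0,0,0,0,0,0,0.075,0,0,0,0,0,0,0.087,0,0.02,0,0,0,0,0.087,0,0.05,0,0,0,0,0.087,0,0.08,0,0,0,0,0.087,0,0.1,0,0,0,0,0.087,0,0.1,0,0,0,0,0.087,0,0.1,0,0,0,0,0.087,0,0.1,0,0,0])

```text
time: 22.2
position: [0.5681, 0.1589, 0.1456]
tool_rot: [-1.994, -2.426, -0.003]
ft_force: [0.4, -0.1, 0.0]
grip_width: 0.014
```

```bash
python3 - <<'E'
from h import *
dk()
E
```

```text
t 22.2 p [0.5681 0.1589 0.1456] x [-0.1937  0.9811  0.0025] yaw 101.17 z [-2.0e-04  2.6e-03 -1.0e+00] F [ 0.4  -0.11  0.  ] M [-0.03 -0.13 -0.02] g 0.014
dock x,y,z mm [ 48.7  -0.7 145.6] F dock [-0.2 -0.4  0. ]
```

Emit:
play_rows(series=[0,-0.003,0,0.004,0,0,0,0,-0.003,0,0.008,0,0,0,0,-0.003,0,0.011,0,0,0,0,-0.003,0,0.011,0,0,0])

```text
time: 22.53
position: [0.5681, 0.1543, 0.1329]
tool_rot: [-1.995, -2.423, 0.0]
ft_force: [0.3, 0.0, -0.7]
grip_width: 0.005
```

Emit:
play_rows(series=[0,0,0,0.001,0,0,0,0,0,0,0.003,0,0,0,0,0,0,0.003,0,0,0])

```text
time: 22.78
position: [0.5683, 0.1551, 0.1303]
tool_rot: [-1.995, -2.424, -0.001]
ft_force: [0.7, -0.1, 2.4]
grip_width: 0.005
```

Emit:
play_rows(series=[0,0,0,0.001,0,0,0,0,0,0,0.002,0,0,0,0,0,0,0.002,0,0,0])

```text
time: 23.03
position: [0.5685, 0.1555, 0.1288]
tool_rot: [-1.995, -2.424, -0.002]
ft_force: [-0.5, 3.1, 5.1]
grip_width: 0.007
```

Emit:
play_rows(series=[0,0,0,0.001,0,0,0,0,0,0,0.002,0,0,0,0,0,0,0.002,0,0,0])

```text
time: 23.28
position: [0.5687, 0.1559, 0.1271]
tool_rot: [-1.994, -2.425, -0.003]
ft_force: [-1.8, 2.5, 6.5]
grip_width: 0.008
```

```bash
python3 - <<'E'
from h import *
dk()
E
```

```text
t 23.28 p [0.5687 0.1559 0.1271] x [-0.1929  0.9812  0.003 ] yaw 101.12 z [-2.e-04  3.e-03 -1.e+00] F [-1.82  2.51  6.49] M [ 0.53 -0.02 -0.  ] g 0.008
dock x,y,z mm [ 45.6  -0.6 127.1] F dock [2.8 1.3 6.5]
```

Emit:
play_rows(series=[0,0,0,-0.01,0,0,0,0,0,0,-0.05,0,0,0,0,0,0,-0.09,0,0,0,0,-0.02,0,-0.12,0,0,0,0,-0.055,0,-0.12,0,0,0,0,-0.085,0,-0.12,0,0,0,0,-0.085,0,-0.12,0,0,0,0,-0.085,0,-0.12,0,0,0])

```text
time: 23.95
position: [0.5849, 0.0674, 0.2457]
tool_rot: [-2.002, -2.418, 0.003]
ft_force: [0.3, 0.7, -0.5]
grip_width: 0.003
```

```bash
python3 - <<'E'
from h import *
d=get_image("wrist"); np.save("w22.npy",d,allow_pickle=True);crop(d,"pics/w22.png",160,60,360,300,2.5); dk()
s=get_image("scene"); np.save("s22.npy",s,allow_pickle=True);crop(s,"pics/s22.png",220,130,360,230,5)
E
```

```text
t 24.0 p [0.5845 0.0699 0.2457] x [-0.1901  0.9818  0.0019] yaw 100.96 z [-0.003   0.0013 -1.    ] F [ 0.37  0.99 -0.54] M [ 0.06 -0.15  0.05] g 0.003
dock x,y,z mm [-41.8   0.3 245.7] F dock [ 0.9 -0.6 -0.5]
```

View pics/w22.png

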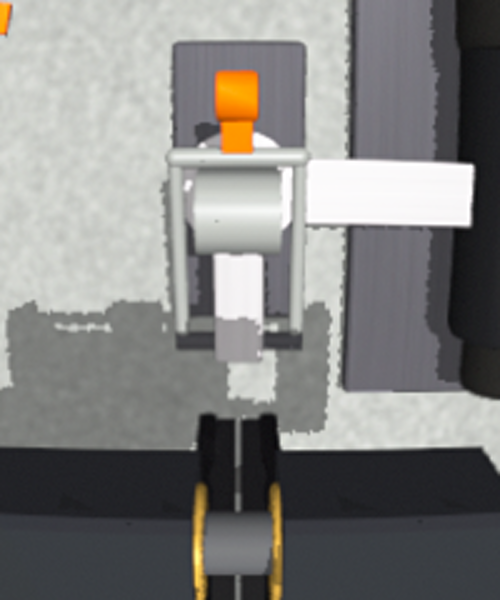

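View pics/s22.png

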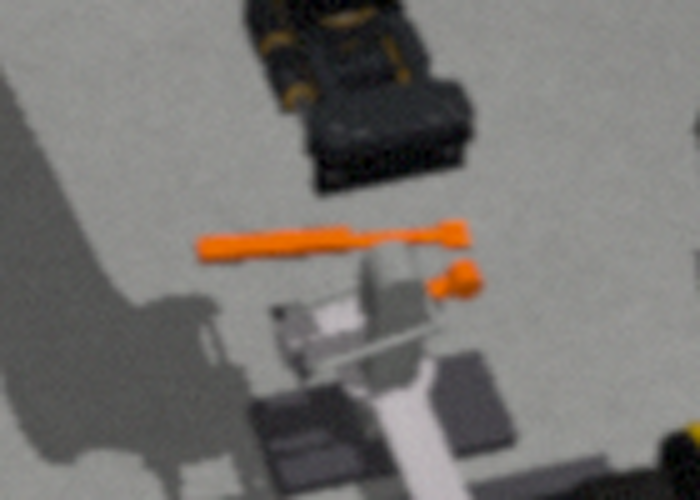

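```bash
python3 - <<'E'
from h import *
print(close_job()); st()
E
```

```text
the job is handed in; nothing more can be done
None
the job is handed in; nothing more can be done
```

The hitch pin is locked on the stud, and I handed the job in at about 24 s of the 72 s allowed; no verdict comes back.

- **Finding the hole:** I gripped the block and touched the shank to the stud's top. That put the top at about 155 mm and the hole at about 106 mm.
- **Insertion:** The pin went in with no noticeable resistance until the shoulder met the stud, at about 7 N. The loop was still folded back at that point.
- **Loop:** I pinched the orange knob and swung the loop over the dome at 3 to 4 N. Once it was down behind the stud I opened the fingers. I then pressed the knob once from above with shut fingers, at about 6.5 N, and backed off.

**Last checks:**
- With two cameras the released knob measured (43.3, 0.2, 121.7) mm in dock axes, against about (42.8, 0, 121.6) mm for fully down.
- The end bar is behind the stud.
- The block's back end lies at about -64 mm, against -65 mm with the shoulder home.
- After the press the knob looked to be in the same place in the pictures, and the arm was clear and touching nothing.
- I touched only the pin, its loop and the stud.

**Checks that were rough or disagreed:**
- The knob slid a few millimetres in the fingers near the end of the swing.
- Under the final press the knob gave about 4 mm and then returned, which I put down to play of the pin in its hole.
- Triangulating the loop's axle end put it about 10 mm too low. I think I picked the wrong edge, because the axle matched its expected place in the wrist picture.

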